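Open the topping jars and stack their lids on a plate

TASK

Open the topping jars for service: lay the cork mat flat in the middle of the plate first, then unscrew the red lid of every closed jar (anticlockwise, regripping until it comes free) and layer the lids on the mat, right way up, in one stack centred on the plate. Leave the shaker, the herb jar and the timer where they are.

Things in the scene. Friction and masses are not known exactly. Their poses are not given: they have to be found in the camera images.
- jar_0: Fixed white jar with a green band, in a dark steel foot (84 mm across, 6 mm high). Origin: centre of the foot's underside, z up. Body 59 mm across up to the shoulder at 56 mm; neck with thread ridges (47 mm across) up to 72.5 mm. A lid climbs 12 mm per turn (1.9 mm per rad) and is free after about 0.9 turn (5.5 rad) anticlockwise; before that it cannot be pulled off; turning on does no harm.
- jar_1: Fixed white jar with a green band, in a dark steel foot (84 mm across, 6 mm high). Origin: centre of the foot's underside, z up. Body 59 mm across up to the shoulder at 56 mm; neck with thread ridges (47 mm across) up to 72.5 mm. A lid climbs 12 mm per turn (1.9 mm per rad) and is free after about 0.9 turn (5.5 rad) anticlockwise; before that it cannot be pulled off; turning on does no harm.
- jar_2: Fixed white jar with a green band, in a dark steel foot (84 mm across, 6 mm high). Origin: centre of the foot's underside, z up. Body 59 mm across up to the shoulder at 56 mm; neck with thread ridges (47 mm across) up to 72.5 mm. A lid climbs 12 mm per turn (1.9 mm per rad) and is free after about 0.9 turn (5.5 rad) anticlockwise; before that it cannot be pulled off; turning on does no harm.
- lid_0: Red ribbed screw lid, 60 mm across, 26 mm high, 60 g, hollow below (18.5 mm deep), top flat. Origin: centre of its underside (open rim), z out of its top; can be gripped all round. Starts fully down on the jar of its number, underside 56 mm above the counter. Unscrews anticlockwise seen from above, with little friction; stays where left on the thread, 1.5 mm play. None: that jar is already open.
- lid_1: Red ribbed screw lid, 60 mm across, 26 mm high, 60 g, hollow below (18.5 mm deep), top flat. Origin: centre of its underside (open rim), z out of its top; can be gripped all round. Starts fully down on the jar of its number, underside 56 mm above the counter. Unscrews anticlockwise seen from above, with little friction; stays where left on the thread, 1.5 mm play. None: that jar is already open.
- lid_2: Red ribbed screw lid, 60 mm across, 26 mm high, 60 g, hollow below (18.5 mm deep), top flat. Origin: centre of its underside (open rim), z out of its top; can be gripped all round. Starts fully down on the jar of its number, underside 56 mm above the counter. Unscrews anticlockwise seen from above, with little friction; stays where left on the thread, 1.5 mm play. None: that jar is already open.
- plate: White side plate, 166 mm across, fixed to the counter. Origin: centre of its underside, z up. Its flat middle (116 mm across) is 7 mm above the counter; round it the rim climbs to 15.5 mm. Beyond jars and plate a fixed grey panel 178 mm high stands on the counter, its near face running from about x 0.47, y 0.34 (90 to 150 mm beyond the jars' axes) to its end at x 0.60, y -0.02.
- cork_mat: Loose round mat of cork, 64 mm across and 14 mm thick, 50 g. Origin: centre of its underside as it starts (either face may finish up). It starts to the right of the plate; the counter's front edge there is at about x = 0.35.
- cheese_shaker: Bystander: glass shaker with a grey top, 44 mm across, 90 mm high. Origin: centre of its underside.
- spice_jar: Bystander: herb jar with a black cap, 41 mm across, 105 mm high. Origin: centre of its underside.
- kitchen_timer: Bystander: red and white kitchen timer, 70 mm across, 51 mm high. Origin: centre of its underside.
There are look-alikes about, which are no part of the job. What is shaped like the lid_0 but black or green is not meant.

How it is judged:
By the outcome, as a careful person would: the job done as asked, in the order asked, and still so for the second after the job is handed in, with the robot touching nothing.
Of lid_0, lid_1, lid_2 only 2 to 3 are there at a start; the rules pass over those that are not, and their reading is None.
At some moment in a run one of cork_mat may be knocked a few centimetres aside while the robot is not near it.
Once in a run the grip may slacken for a moment while it holds something.
It also fails if it takes over 210 s, if anything falls off the work surface, if the arm or the gripper's body presses on something with over 40 N, if the wrist force passes 120 N, or if a joint passes its speed limit or range.

ROBOT

A 6-joint arm with a two-finger parallel gripper is mounted at the origin on a cart in front of the work surface, level with it; the furniture and walls round the work are solid. World frame = base frame: x ahead of the robot, y to its left, z up, the work surface at z = 0. Lengths are in mm, angles in rad, forces in N, time in s.
With the tool pointing down it reaches from about 425 to 950 mm from the base axis. Payload 14.7 kg.
Tool frame: the origin (TCP) lies midway between the tips of the shut fingers; the grasp point (between the pads) lies 19 mm behind it; z points along the fingers, y is the line along which they close (so a half turn about z gives the same grasp; the last joint's range is limited). The gripper opens to 85 mm and grips with 20 to 120 N. Pads are 22 mm wide; open, the fingers measure 114 mm over their backs; the gripper's body (76 mm by 85 mm) begins 54 mm behind the grasp point. The pads swing forward as they close: fully open they stand 13 mm farther back than shut.
Start: joints at [1.238, 0.48, 1.596, -0, 1.065, -0.047], TCP at [183.227, 623.635, 231.297] pointing down, gripper open.
Joint ranges: [-2.75, 2.75], [-0.82, 2.05], [0.23, 2.67], [-1.56, 4.7], [0.09, 2.69], [-2.92, 2.92]. Speed limits (rad/s): [1.89, 1.89, 2.39, 3.01, 3.01, 3.01].

INTERFACE

Orientations are given as a rotation vector (axis times angle).
In Python, from rig import * gives the robot as it stands.
- The arm moves only by the tool jog_arm, never from a script. Its argument "series" is a list of rows, each a list of 2 entries, a list of its own where there are three numbers: the shift along the tool's x, y, z in mm, then the turn, a rotation vector about the tool's x, y, z in degrees. In form: [[[dx, dy, dz], [wx, wy, wz]], ...]. A call has 1 to 12 rows; each row shifts and turns the commanded pose from where the row before left it, along the tool's axes as they then stand; what a row does not reach is not made up. A row lasts 1/8 s, in which the tool goes at most 62.5 mm and 10.7 degrees, less where a joint would pass 70% of its speed; a pose out of reach is approached as far as the arm can. A call with a gripper value outside its range is refused whole. "fingers" is the opening, from 0 (shut) to 1 (fully open), set as the call begins (left out, the last holds). The fingers move at their own pace and stop on an object; "grip_force" is the grip in N (left out, the last holds). Time passes only in rows, so rows that do not move let the fingers close. It gives the time, the measured TCP pose, the force, the opening and the grip force at its end, in the units of the state.
- read_state(): the state, without advancing time (a new reading comes with each control period).
- read_camera(name): name is "side" or "top"; returns a dict with "color" (400x640x3 uint8, red, green, blue), "depth" (400x640 float32, mm along the optical axis (not along the pixel's ray), 0 where there is no reading), "fov_y" (degrees; the focal length in pixels is half the picture's height over the tangent of half this angle, whatever the lens; pixels are square), "cx", "cy" (the principal point, pixels), "R" (3x3) and "t" (3): a world point X has camera coordinates R X + t. Camera axes: x right, y down, z forward; pixel columns grow to the right and rows downward; lengths in mm; the calibration is good to about 2 mm. A picture is of the moment at which its call begins.
- sign_off(): hands the job in; it is judged then, once.
The state is a dict: "time_s": time; "joint_pos": joint angles; "qd": joint speeds; "joint_torque": joint torques, N m; "tcp_pos": TCP position; "orientation": TCP orientation; "ft_force": force on the tool from outside, world axes, zero at the start; "wrist_torque": the same for the moment, N m; "grip_width": finger opening in mm; "grasp_force": force on a finger pad.
Only numpy, scipy, OpenCV 4.12 (cv2) and the standard library are available. Lean on these libraries where they do the work, as an engineer would, in place of code of your own. Each camera call takes 0.05 s, during which the arm holds its last target. There are 200 camera calls.

## Working session

There is one attempt and no reset: what is moved stays moved. The work goes in short steps, Python scripts to look and compute and a tool call to move; the robot and the scene stay as the last step left them, time stands still between calls to the robot, and variables do not carry over. Pictures are saved under pics/ and viewed, at most 14 in all, crops included, and the job is handed in when it is done.

Besides the shell and the picture viewer there is one more tool, called by a JSON object that holds its "name" and its "arguments", one argument or row to a line. jog_arm: Moves the arm, as the interface text tells. Its arguments: {"type":"object","properties":{"series":{"type":"array"},"fingers":{"type":"number"},"grip_force":{"type":"number"}},"required":["series"]}

```bash
ls; mkdir -p pics; cat > h.py <<'E'
from rig import *
import numpy as np, cv2
from scipy.spatial.transform import Rotation as Ro
def cam(n):
    c=read_camera(n); c['f']=200/np.tan(np.radians(c['fov_y']/2)); return c
def save(c,fn): cv2.imwrite('pics/'+fn,c['color'][:,:,::-1])
def world(c,u=None,v=None):
    R=np.array(c['R']);t=np.array(c['t'])
    vv,uu=np.mgrid[0:400,0:640]
    z=c['depth']; P=np.stack([(uu-c['cx'])/c['f']*z,(vv-c['cy'])/c['f']*z,z],-1)
    W=(P-t)@R
    W[z==0]=np.nan
    return W
E
python3 - <<'E'
from h import *
for n in ('side','top'):
    c=cam(n); save(c,n+'0.png'); np.savez(n+'0.npz',**c); print(n,c['fov_y'],c['cx'],c['cy'],-np.array(c['R']).T@np.array(c['t']),np.array(c['R'])[2])
print(read_state())
E
```

```text
pics
side 56.245946882359256 314.14074884287743 194.65932983167764 [1226.58508839 -241.02660994  902.03577168] [-0.63722525  0.2518672  -0.72835904]
top 48.60233258127988 311.70174415446553 199.78217804481343 [ 365.94439309   13.79653542 1324.38549876] [ 0.10889878  0.01023011 -0.9940002 ]
{'time_s': 0.1, 'joint_pos': array([ 1.23839202e+00,  4.80768626e-01,  1.59683626e+00,  3.69163164e-05,
        1.06510943e+00, -4.66129290e-02]), 'qd': array([ 0.00049967, -0.00059043, -0.00135378, -0.00012306, -0.00183262,
       -0.00098515]), 'joint_torque': array([ 1.42334844e-03, -9.52253723e+01, -4.31042933e+01, -3.46588859e-04,
        5.21890644e-03,  2.15360222e-05]), 'tcp_pos': array([183.09552526, 623.27486357, 230.72742905]), 'orientation': array([-4.47386996e-01, -3.10932783e+00,  1.72066904e-03]), 'ft_force': array([-0.94645658,  0.60874068,  0.86105989]), 'wrist_torque': array([ 0.04842235, -0.00371839,  0.05030372]), 'grasp_force': 0.0, 'grip_width': 85.35713735997852}
```

View pics/side0.png

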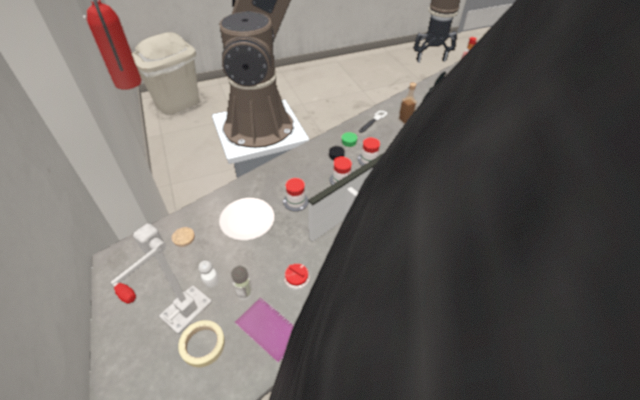

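View pics/top0.png

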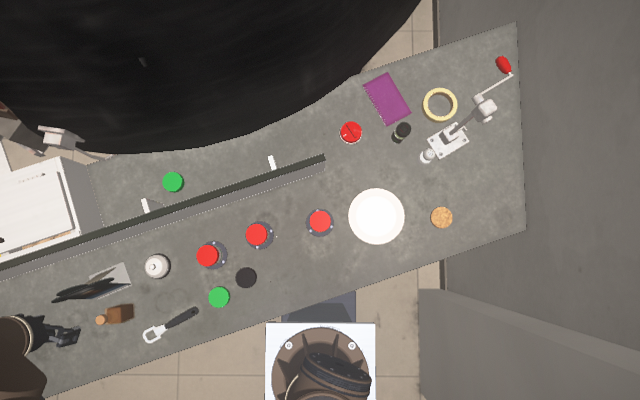

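Top view: red lids at (320,221), (256,234), (208,256), plate at (376,216), mat at (441,217). Side view: lids at (295,186), (342,164), (371,145), plate at (247,218), mat at (183,236). All three jars are closed.

```bash
cat > m.py <<'E'
from h import *
def blob(c,seed,tol=1):
    hsv=cv2.cvtColor(c['color'],cv2.COLOR_RGB2HSV); return hsv
def ray(c,u,v):
    R=np.array(c['R']);t=np.array(c['t'])
    return -R.T@t, R.T@np.array([(u-c['cx'])/c['f'],(v-c['cy'])/c['f'],1])
def tri(c1,p1,c2,p2):
    o1,d1=ray(c1,*p1);o2,d2=ray(c2,*p2)
    s=np.linalg.lstsq(np.stack([d1,-d2],1),o2-o1,rcond=None)[0]
    a=o1+s[0]*d1;b=o2+s[1]*d2
    return (a+b)/2,np.linalg.norm(a-b)
def onplane(c,p,z):
    o,d=ray(c,*p); return o+(z-o[2])/d[2]*d
E
python3 - <<'E'
from m import *
C={n:dict(np.load(n+'0.npz')) for n in('side','top')}
W={n:world(C[n]) for n in C}
S={'lid_a':((295,186),(320,221),'red'),'lid_b':((342,164),(256,234),'red'),'lid_c':((371,145),(208,256),'red'),'mat':((183,236),(441,217),'cork'),'plate':((247,218),(376,216),'white'),
'timer':((296,275),(350,132),'red'),'shaker':((207,268),(427,156),None),'spice':((240,275),(401,132),None)}
for k,(ps,pt,col) in S.items():
    print(k)
    cen={}
    for n,p in(('side',ps),('top',pt)):
        hsv=cv2.cvtColor(C[n]['color'],cv2.COLOR_RGB2HSV); h,s,v=[hsv[...,i].astype(int) for i in range(3)]
        if col=='red': m=((h<8)|(h>172))&(s>150)
        elif col=='cork': m=(h>5)&(h<25)&(s>60)
        elif col=='white': m=(v>195)&(s<40)
        else: m=np.zeros(h.shape,bool); m[p[1]-3:p[1]+4,p[0]-3:p[0]+4]=1
        _,lab,st,ce=cv2.connectedComponentsWithStats(m.astype(np.uint8))
        l=lab[p[1],p[0]]
        w=W[n][lab==l]; zt=np.nanpercentile(w[:,2],90)
        top=(lab==l)&(abs(W[n][...,2]-np.nanmedian(w[:,2]))<6)
        vv,uu=np.nonzero(top); cen[n]=(uu.mean(),vv.mean())
        ww=W[n][top]
        print(' ',n,st[l],ce[l].round(1),'W mean',np.nanmean(ww,0).round(1),'ptp',np.round(np.nanmax(ww,0)-np.nanmin(ww,0),0), 'mid',np.round((np.nanmax(ww,0)+np.nanmin(ww,0))/2,1))
    X,e=tri(C['side'],cen['side'],C['top'],cen['top']); print('  tri',X.round(1),round(e,1))
c=C['top']['color']
cv2.imwrite('pics/t_crop.png',cv2.resize(c[180:300,180:480,::-1],None,fx=2.6,fy=2.6,interpolation=cv2.INTER_CUBIC))
E
```

```text
lid_a
  side [286 179  18  16 233] [294.8 186.5] W mean [449.8   1.9  80.8] ptp [56. 54. 10.] mid [446.7   2.   79.9]
  top [310 211  20  21 335] [319.6 220.9] W mean [442.6   4.1  83.6] ptp [56. 53. 11.] mid [442.2   4.4  83.6]
  tri [443.1   4.   73.7] 0.1
lid_b
  side [334 156  17  17 228] [341.8 164.2] W mean [410.8 180.2  80.3] ptp [61. 52. 10.] mid [407.6 180.8  79.6]
  top [246 224  21  21 353] [256.1 234. ] W mean [405.6 182.2  83.7] ptp [56. 57. 11.] mid [405.2 182.1  83.9]
  tri [405.7 183.2  75. ] 0.5
lid_c
  side [364 138  15  14 177] [370.9 144.6] W mean [352.6 316.   80.3] ptp [55. 55. 10.] mid [351.3 316.7  79.1]
  top [196 245  23  21 370] [207.1 255.1] W mean [346.1 318.4  83.9] ptp [56. 59. 11.] mid [346.  318.9  83.5]
  tri [345.9 320.6  73.8] 0.4
mat
  side [172 227  22  19 320] [182.9 236.3] W mean [ 463.8 -355.9   13.2] ptp [64. 61. 11.] mid [ 462.7 -356.3   12.7]
  top [430 206  23  23 388] [441.2 217.2] W mean [ 459.7 -354.9   15.3] ptp [60. 61. 12.] mid [ 459.9 -354.5   14.8]
  tri [ 460.2 -356.6    8.8] 0.2
plate
  side [ 217  197   58   44 1937] [245.9 218.
[... 338 characters left out ...]
718.8 -90.7  35.9]
  top [341 122  20  21 328] [350.8 131.4] W mean [711.1 -87.6  37.6] ptp [59. 57. 11.] mid [712.2 -87.3  38.1]
  tri [715.2 -89.9  21.1] 2.0
shaker
  side [204 265   7   7  49] [207. 268.] W mean [ 648.  -304.5   82.9] ptp [13. 18. 11.] mid [ 647.4 -304.3   82.2]
  top [424 153   7   7  49] [427. 156.] W mean [ 628.4 -300.5   84.7] ptp [17. 17. 11.] mid [ 628.4 -300.3   84.7]
  tri [ 633.2 -306.2   61.9] 0.1
spice
  side [237 272   7   7  49] [240. 275.] W mean [ 713.3 -231.4  105. ] ptp [21. 18.  6.] mid [ 713.1 -231.4  105.3]
  top [398 129   7   7  49] [401. 132.] W mean [ 692.4 -224.4  106.6] ptp [18. 17.  9.] mid [ 692.1 -223.4  106.2]
  tri [ 698.8 -230.2   82. ] 2.0
```

View pics/t_crop.png

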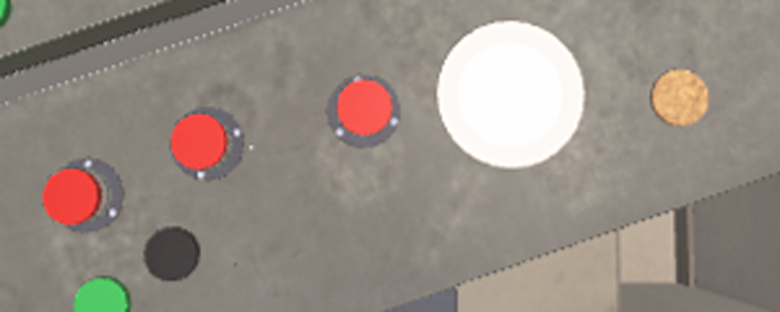

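```bash
cat > plan.py <<'E'
import sys
from h import *
# usage: plan.py x y z rel_yaw(deg, tool-y azimuth minus position azimuth; = -q6) [vmax mm/row] [wmax]
def polar(s):
    p=s['tcp_pos']; R=Ro.from_rotvec(s['orientation']).as_matrix()
    return np.hypot(p[0],p[1]),np.degrees(np.arctan2(p[1],p[0])),p[2],-np.degrees(s['joint_pos'][5])
def pose(r,a,z,y):
    ps=np.radians(a+y); yv=[np.cos(ps),np.sin(ps),0]; zv=[0,0,-1]; xv=np.cross(yv,zv)
    return np.array([r*np.cos(np.radians(a)),r*np.sin(np.radians(a)),z]),np.stack([xv,yv,zv],1)
def plan(x,y,z,rel,vm=45,wm=9.5):
    s=read_state(); A=np.array(polar(s)); B=np.array([np.hypot(x,y),np.degrees(np.arctan2(y,x)),z,rel])
    d=B-A; L=np.hypot(np.hypot(d[0],d[2]),np.radians(d[1])*max(A[0],B[0]))
    N=max(1,int(np.ceil(max(L/vm,abs(d[1]+d[3])/wm,abs(d[3])/wm,abs(d[1])/8))))
    p,R=s['tcp_pos'],Ro.from_rotvec(s['orientation']).as_matrix(); rows=[]
    for i in range(1,N+1):
        tp,tR=pose(*(A+d*i/N)); sh=np.round(R.T@(tp-p),1); w=np.round(np.degrees(Ro.from_matrix(R.T@tR).as_rotvec()),1)
        p=p+R@sh; R=R@Ro.from_rotvec(np.radians(w)).as_matrix(); rows.append([(sh+0).tolist(),(w+0).tolist()])
    print('t',round(s['time_s'],1),'now',s['tcp_pos'].round(1),'rel',A[3].round(1),'w',round(s['grip_width'],1),'f',s['ft_force'].round(1),'end',p.round(1))
    for i in range(0,N,12): print(str(rows[i:i+12]).replace(' ',''))
if __name__=='__main__': plan(*map(float,sys.argv[1:]))
E
python3 plan.py 460 -355.5 150 0 50
```

```text
t 0.1 now [183.1 623.3 230.7] rel 2.7 w 85.4 f [-0.9  0.6  0.9] end [ 460.  -355.5  150. ]
[[[-48.3,-4.4,3.1],[-0.1,0.0,1.7]],[[-47.9,-6.6,3.1],[0.0,0.0,4.4]],[[-47.6,-6.5,3.1],[0.0,0.0,4.4]],[[-47.5,-6.3,3.1],[0.0,0.0,4.4]],[[-47.4,-6.3,3.1],[0.0,0.0,4.3]],[[-47.1,-6.2,3.1],[0.0,0.0,4.4]],[[-46.9,-6.1,3.1],[0.0,0.0,4.4]],[[-46.8,-6.0,3.0],[0.0,0.0,4.4]],[[-46.5,-5.9,3.1],[0.0,0.0,4.4]],[[-46.4,-5.7,3.1],[0.0,0.0,4.4]],[[-46.2,-5.7,3.1],[0.0,0.0,4.4]],[[-46.1,-5.5,3.1],[0.0,0.0,4.3]]]
[[[-45.8,-5.6,3.1],[0.0,0.0,4.4]],[[-45.6,-5.4,3.0],[0.0,0.0,4.4]],[[-45.5,-5.3,3.1],[0.0,0.0,4.4]],[[-45.3,-5.2,3.1],[0.0,0.0,4.4]],[[-45.1,-5.1,3.1],[0.0,0.0,4.4]],[[-44.9,-5.0,3.0],[0.0,0.0,4.3]],[[-44.7,-5.0,3.1],[0.0,0.0,4.4]],[[-44.5,-4.9,3.1],[0.0,0.0,4.4]],[[-44.3,-4.8,3.1],[0.0,0.0,4.4]],[[-44.2,-4.6,3.0],[0.0,0.0,4.4]],[[-43.9,-4.6,3.1],[0.0,0.0,4.4]],[[-43.8,-4.5,3.1],[0.0,0.0,4.4]]]
[[[-43.6,-4.3,3.1],[0.0,0.0,4.3]],[[-43.4,-4.4,3.1],[0.0,0.0,4.4]]]
```

{"name": "jog_arm", "arguments": {
  "series": [
    [[-47, -7, 0], [0, 0, 2]],
    [[-47, -7, 0], [0, 0, 4.4]],
    [[-47, -7, 0], [0, 0, 4.4]],
    [[-47, -7, 0], [0, 0, 4.4]],
    [[-47, -6, 0], [0, 0, 4.4]],
    [[-47, -6, 0], [0, 0, 4.4]],
    [[-47, -6, 0], [0, 0, 4.4]],
    [[-47, -6, 0], [0, 0, 4.4]],
    [[-47, -6, 0], [0, 0, 4.4]],
    [[-47, -6, 0], [0, 0, 4.4]],
    [[-46, -6, 0], [0, 0, 4.4]],
    [[-46, -6, 0], [0, 0, 4.4]]
  ],
  "fingers": 1
}}

```text
time_s: 1.6
tcp_pos: [565.5, 227.2, 231.0]
orientation: [-1.732, -2.621, 0.001]
ft_force: [0.6, -0.1, 0.3]
grip_width: 85.5
grasp_force: 0.0
```

```bash
python3 plan.py 460 -355.5 60 0 50
```

```text
t 1.6 now [565.5 227.2 231. ] rel 4.0 w 85.5 f [ 0.6 -0.1  0.3] end [ 460.  -355.5   60. ]
[[[-45.0,-4.6,12.2],[0.0,0.0,1.7]],[[-44.6,-6.6,12.2],[0.0,0.0,4.5]],[[-44.5,-6.4,12.3],[0.0,0.0,4.6]],[[-44.3,-6.1,12.2],[0.0,0.0,4.5]],[[-44.3,-5.9,12.2],[0.0,0.0,4.6]],[[-44.1,-5.7,12.2],[0.0,0.0,4.5]],[[-44.0,-5.4,12.2],[0.0,0.0,4.6]],[[-43.9,-5.2,12.3],[0.0,0.0,4.5]],[[-43.8,-4.9,12.2],[0.0,0.0,4.6]],[[-43.6,-4.7,12.2],[0.0,0.0,4.5]],[[-43.5,-4.5,12.2],[0.0,0.0,4.5]],[[-43.4,-4.3,12.3],[0.0,0.0,4.6]]]
[[[-43.3,-4.1,12.2],[0.0,0.0,4.5]],[[-43.1,-3.8,12.2],[0.0,0.0,4.6]]]
```

{"name": "jog_arm", "arguments": {
  "series": [
    [[-45, -5, 0], [0, 0, 2]],
    [[-45, -7, 0], [0, 0, 4.5]],
    [[-45, -7, 0], [0, 0, 4.5]],
    [[-45, -6, 0], [0, 0, 4.5]],
    [[-44, -6, 0], [0, 0, 4.5]],
    [[-44, -6, 0], [0, 0, 4.5]],
    [[-44, -5, 0], [0, 0, 4.5]],
    [[-44, -5, 10], [0, 0, 4.5]],
    [[-44, -5, 20], [0, 0, 4.5]],
    [[-44, -5, 25], [0, 0, 4.5]],
    [[-44, -5, 25], [0, 0, 4.5]],
    [[-43, -4, 25], [0, 0, 4.5]]
  ]
}}

```text
time_s: 3.1
tcp_pos: [509.1, -287.8, 125.4]
orientation: [-2.699, -1.608, 0.0]
ft_force: [0.2, -0.3, -0.2]
grip_width: 85.8
grasp_force: 0.0
```

```bash
python3 plan.py 460 -355.5 60 0 50
```

```text
t 3.1 now [ 509.1 -287.8  125.4] rel 4.0 w 85.8 f [ 0.2 -0.3 -0.2] end [ 460.  -355.5   60. ]
[[[-27.8,-2.3,21.8],[0.0,0.0,1.1]],[[-27.8,-3.2,21.8],[0.0,0.0,4.1]],[[-27.7,-2.4,21.8],[0.0,0.0,4.1]]]
```

{"name": "jog_arm", "arguments": {
  "series": [
    [[-28, -2, 22], [0, 0, 1]],
    [[-28, -3, 22], [0, 0, 4]],
    [[-28, -3, 22], [0, 0, 4]],
    [[0, 0, 0], [0, 0, 0]]
  ]
}}

```text
time_s: 3.6
tcp_pos: [458.6, -355.4, 58.6]
orientation: [-2.814, -1.39, 0.002]
ft_force: [-0.1, 0.3, -0.9]
grip_width: 85.3
grasp_force: 0.0
```

```bash
python3 - <<'E'
from m import *
c=cam('side'); d=cam('top')
a=cv2.resize(c['color'][170:300,130:310],(720,520),interpolation=cv2.INTER_CUBIC)
cv2.imwrite('pics/a1.png',a[:,:,::-1])
from plan import plan
plan(460,-355.5,-1,0,20)
for n,k in(('side',c),('top',d)):
    W=world(k); hsv=cv2.cvtColor(k['color'],cv2.COLOR_RGB2HSV); h,s,v=[hsv[...,i].astype(int) for i in range(3)]
    m=(h>5)&(h<25)&(s>60)&(abs(W[...,0]-460)<60)&(abs(W[...,1]+355)<80)&(W[...,2]<30)
    print(n,m.sum(),np.nanmin(W[m],0),np.nanmax(W[m],0))
E
```

```text
t 3.7 now [ 460.6 -354.9   60.2] rel 3.3 w 85.4 f [-0.7  0.2  0.8] end [ 460.  -355.5   -1. ]
[[[-0.2,0.0,15.3],[0.0,0.0,-2.1]],[[-0.2,-0.1,15.3],[0.0,0.0,0.8]],[[-0.2,0.0,15.3],[0.0,0.0,0.9]],[[-0.2,0.0,15.3],[0.0,0.0,0.8]]]
side 314 [ 429.71625113 -386.9306755     3.74342664] [ 493.15893452 -325.5457589    17.61752173]Traceback (most recent call last):
  File "<stdin>", line 10, in <module>
    res = np.fmin.reduce(a, axis=axis, out=out, **kwargs)
ValueError: zero-size array to reduction operation fmin which has no identity
```

View pics/a1.png

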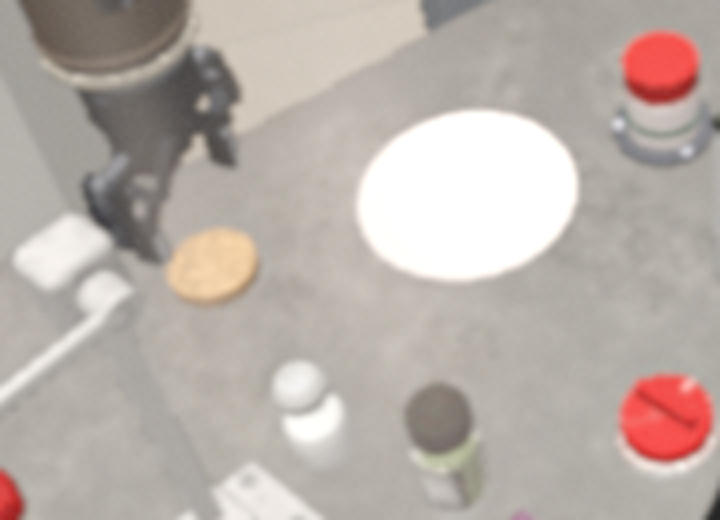

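```bash
python3 - <<'E'
from m import *
c=dict(np.load('side0.npz'))
def pr(X):
    p=c['R']@np.array(X)+c['t']; return np.round(((p[0]/p[2]*c['f']+c['cx']-130)*4,(p[1]/p[2]*c['f']+c['cy']-170)*4))
u=np.array([460,-355])/581
for s in(42,-42,57,-57): print(s,pr([460+u[0]*s,-355+u[1]*s,72]))
print(pr([460,-355,14]))
E
```

```text
42 [159. 255.]
-42 [221. 167.]
57 [148. 272.]
-57 [231. 152.]
[212. 259.]
```

The side crop agrees: the fingertips sit at about (155,250) and (225,160), where the projection puts them, and the mat is at (212,265). I'll descend.

{"name": "jog_arm", "arguments": {
  "series": [
    [[0, 0, 20], [0, 0, 0]],
    [[0, 0, 20], [0, 0, 0]],
    [[0, 0, 12], [0, 0, 0]],
    [[0, 0, 5], [0, 0, 0]],
    [[0, 0, 4], [0, 0, 0]]
  ]
}}

```text
time_s: 4.32
tcp_pos: [461.1, -355.1, -0.4]
orientation: [2.814, 1.395, 0.0]
ft_force: [1.0, -0.7, -0.1]
grip_width: 85.4
grasp_force: 0.0
```

{"name": "jog_arm", "arguments": {
  "series": [
    [[0, 0, 0], [0, 0, 0]],
    [[0, 0, 0], [0, 0, 0]],
    [[0, 0, 0], [0, 0, 0]],
    [[0, 0, 0], [0, 0, 0]],
    [[0, 0, 0], [0, 0, 0]],
    [[0, 0, 0], [0, 0, 0]]
  ],
  "fingers": 0.5,
  "grip_force": 40
}}

```text
time_s: 5.08
tcp_pos: [460.9, -355.1, 0.1]
orientation: [2.814, 1.395, 0.0]
ft_force: [-0.6, 2.0, 6.3]
grip_width: 62.2
grasp_force: 41.8
```

{"name": "jog_arm", "arguments": {
  "series": [
    [[0, 0, -10], [0, 0, 0]],
    [[0, 0, -30], [0, 0, 0]],
    [[0, 0, -30], [0, 0, 0]],
    [[0, 0, 0], [0, 0, 0]]
  ]
}}

```text
time_s: 5.58
tcp_pos: [462.0, -356.1, 72.1]
orientation: [2.811, 1.393, 0.003]
ft_force: [-0.3, -0.1, -0.4]
grip_width: 61.9
grasp_force: 44.0
```

```bash
python3 - <<'E'
from m import *
from plan import plan
plan(462.7,-163.4,60,0,45)
c=cam('side'); save(c,'b.png')
W=world(c); hsv=cv2.cvtColor(c['color'],cv2.COLOR_RGB2HSV); h,s,v=[hsv[...,i].astype(int) for i in range(3)]
m=(h>5)&(h<25)&(s>60)&(abs(W[...,0]-460)<60)&(abs(W[...,1]+355)<80)&(W[...,2]<130)
w=W[m];print(m.sum(),np.nanpercentile(w,[1,99],axis=0))
q=w[w[:,2]>np.nanpercentile(w[:,2],40)];A=np.c_[q[:,:2]-q[:,:2].mean(0),np.ones(len(q))];print(np.linalg.lstsq(A,q[:,2],rcond=None)[0])
# plate rim from outline in both views
for n in('side','top'):
    k=dict(np.load(n+'0.npz')); W=world(k); hh=cv2.cvtColor(k['color'],cv2.COLOR_RGB2HSV)
    mm=((hh[...,2]>195)&(hh[...,1]<40)&(abs(W[...,0]-462)<110)&(abs(W[...,1]+163)<110)).astype(np.uint8)
    ct=max(cv2.findContours(mm,0,1)[0],key=len)[:,0]
    from m import onplane
    P=np.array([onplane(k,p,14)[:2] for p in ct],np.float32)
    print(n,cv2.minEnclosingCircle(P),P.mean(0))
E
```

```text
t 5.6 now [ 462.  -356.1   72.1] rel 3.3 w 61.9 f [-0.3 -0.1 -0.4] end [ 462.7 -163.4   60. ]
[[[35.9,-19.4,2.3],[0.3,0.0,-5.9]],[[35.5,-18.1,2.5],[0.0,0.0,-3.0]],[[34.2,-18.4,2.4],[0.0,0.0,-3.0]],[[32.7,-18.7,2.4],[0.0,0.0,-3.0]],[[31.4,-19.2,2.4],[0.0,0.0,-2.9]]]
260 [[ 432.99661665 -367.64058489   76.54713998]
 [ 494.68751266 -326.92544563  124.43050707]]
[ 0.16262904 -0.14406682 87.99575012]
side ((460.337158203125, -168.2935028076172), 91.28067016601562) [ 463.57483 -167.69289]
top ((462.91619873046875, -162.99436950683594), 84.19970703125) [ 462.35764 -163.3156 ]
```

{"name": "jog_arm", "arguments": {
  "series": [
    [[36, -19, 0], [0, 0, -3]],
    [[35, -19, 0], [0, 0, -3]],
    [[34, -19, 0], [0, 0, -3]],
    [[33, -19, 0], [0, 0, -3]],
    [[31, -19, 12], [0, 0, -3]],
    [[0, 0, 0], [0, 0, 0]]
  ]
}}

```text
time_s: 6.38
tcp_pos: [466.0, -159.6, 56.1]
orientation: [-2.604, -1.753, 0.003]
ft_force: [1.0, -0.7, 0.4]
grip_width: 62.2
grasp_force: 44.0
```

```bash
python3 - <<'E'
from m import *
from plan import plan
s=[read_state() for _ in range(1)]
plan(462.7,-163.4,14,3.3,20)
c=cam('side')
cv2.imwrite('pics/b2.png',cv2.resize(c['color'][150:270,180:320],(700,600),interpolation=cv2.INTER_CUBIC)[:,:,::-1])
print(np.mean([ (cam('top'),read_state()['tcp_pos'])[1] for _ in range(3)],0))
E
```

```text
t 6.4 now [ 466.  -159.6   56.1] rel 0.3 w 62.2 f [ 1.  -0.7  0.4] end [ 462.7 -163.4   14. ]
[[[-1.6,-0.5,14.1],[-0.2,0.0,-4.3]],[[-1.5,-0.7,14.0],[0.0,0.0,-0.8]],[[-1.6,-0.7,14.0],[0.0,0.0,-0.9]]]
[ 467.90587933 -162.43558838   57.11971386]
```

View pics/b2.png

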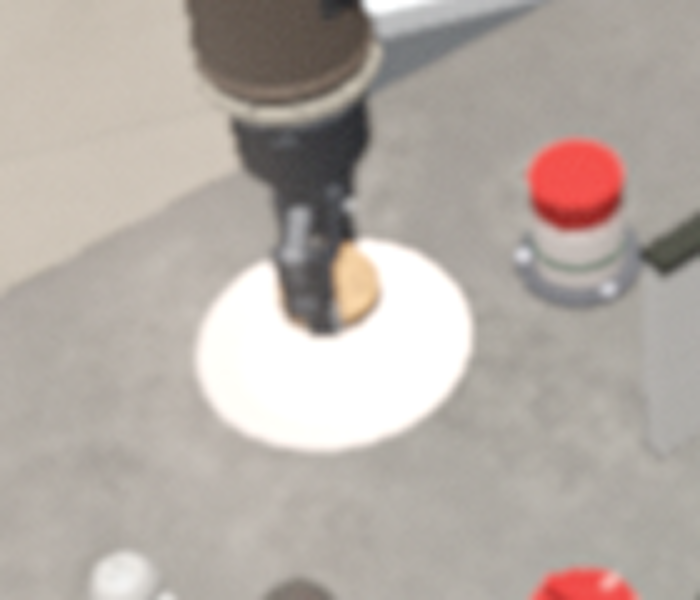

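The mat hangs level in the gripper over the plate (crop mat at about (340,285), plate centre (335,345)).

{"name": "jog_arm", "arguments": {
  "series": [
    [[-3, -3.5, 0], [0, 0, 0]],
    [[0, 0, 15], [0, 0, 0]],
    [[0, 0, 15], [0, 0, 0]],
    [[0, 0, 8], [0, 0, 0]],
    [[0, 0, 4], [0, 0, 0]],
    [[0, 0, 3], [0, 0, 0]],
    [[0, 0, 0], [0, 0, 0]]
  ]
}}

```text
time_s: 7.45
tcp_pos: [463.4, -163.5, 12.3]
orientation: [2.609, 1.751, -0.0]
ft_force: [-0.0, -0.1, -0.6]
grip_width: 61.6
grasp_force: 46.1
```

```bash
cat > st.py <<'E'
from h import *
L=[]
for _ in range(5): cam('top'); L.append(read_state())
print('t',round(L[-1]['time_s'],1),'tcp',np.mean([s['tcp_pos'] for s in L],0).round(1),'f',np.mean([s['ft_force'] for s in L],0).round(1),'T',np.mean([s['wrist_torque'] for s in L],0).round(2),'w',L[-1]['grip_width'].round(1),'q6',np.degrees(L[-1]['joint_pos'][5]).round(1))
E
python3 st.py
```

```text
Traceback (most recent call last):
  File "st.py", line 4, in <module>
    print('t',round(L[-1]['time_s'],1),'tcp',np.mean([s['tcp_pos'] for s in L],0).round(1),'f',np.mean([s['ft_force'] for s in L],0).round(1),'T',np.mean([s['wrist_torque'] for s in L],0).round(2),'w',L[-1]['grip_width'].round(1),'q6',np.degrees(L[-1]['joint_pos'][5]).round(1))
                                                                                                                                                                                                         ^^^^^^^^^^^^^^^^^^^^^^^^^
AttributeError: 'float' object has no attribute 'round'
```

Lower in small steps until contact.

{"name": "jog_arm", "arguments": {
  "series": [
    [[0, 0, 2], [0, 0, 0]],
    [[0, 0, 1.5], [0, 0, 0]],
    [[0, 0, 0], [0, 0, 0]]
  ]
}}

```text
time_s: 8.07
tcp_pos: [463.2, -163.5, 8.6]
orientation: [-2.609, -1.75, 0.0]
ft_force: [-0.4, -0.8, -0.7]
grip_width: 62.0
grasp_force: 46.1
```

```bash
sed -i "s/L\[-1\]\['grip_width'\].round(1)/round(float(L[-1]['grip_width']),1)/" st.py; python3 st.py
```

```text
t 8.3 tcp [ 463.3 -163.5    8.8] f [-0.  -0.  -0.6] T [-0.    0.01  0.01] w 61.8 q6 -0.7
```

{"name": "jog_arm", "arguments": {
  "series": [
    [[0, 0, 1], [0, 0, 0]],
    [[0, 0, 0.5], [0, 0, 0]],
    [[0, 0, 0], [0, 0, 0]]
  ]
}}

```text
time_s: 8.7
tcp_pos: [463.3, -163.5, 7.2]
orientation: [-2.609, -1.75, 0.0]
ft_force: [0.2, 0.3, -0.4]
grip_width: 61.9
grasp_force: 46.4
```

```bash
python3 st.py
```

```text
t 8.9 tcp [ 463.4 -163.6    7.3] f [ 0.1 -0.6 -0.7] T [-0.02 -0.01 -0.  ] w 61.8 q6 -0.7
```

{"name": "jog_arm", "arguments": {
  "series": [
    [[0, 0, 0.5], [0, 0, 0]],
    [[0, 0, 0], [0, 0, 0]]
  ]
}}

```text
time_s: 9.2
tcp_pos: [463.4, -163.6, 7.1]
orientation: [2.609, 1.75, 0.0]
ft_force: [-1.5, 0.6, 8.1]
grip_width: 62.1
grasp_force: 47.3
```

{"name": "jog_arm", "arguments": {
  "series": [
    [[0, 0, 0], [0, 0, 0]],
    [[0, 0, 0], [0, 0, 0]],
    [[0, 0, 0], [0, 0, 0]],
    [[0, 0, -3], [0, 0, 0]],
    [[0, 0, -20], [0, 0, 0]],
    [[0, 0, -40], [0, 0, 0]],
    [[0, 0, -40], [0, 0, 0]],
    [[0, 0, 0], [0, 0, 0]]
  ],
  "fingers": 1
}}

```text
time_s: 10.2
tcp_pos: [465.0, -164.2, 112.6]
orientation: [2.605, 1.748, 0.004]
ft_force: [0.5, 1.2, -0.9]
grip_width: 85.6
grasp_force: 0.0
```

```bash
cat > see.py <<'E'
from m import *
import sys
def mat():
    for n in('side','top'):
        c=cam(n); W=world(c); hsv=cv2.cvtColor(c['color'],cv2.COLOR_RGB2HSV); h,s,v=[hsv[...,i].astype(int) for i in range(3)]
        m=(h>5)&(h<25)&(s>60)&(abs(W[...,0]-460)<150)&(abs(W[...,1]+200)<300)&(W[...,2]<40)
        if m.sum()<20: print(n,'none'); continue
        w=W[m]; lo,hi=np.nanmin(w,0),np.nanmax(w,0); print(n,m.sum(),'mid',((lo+hi)/2).round(1),'ext',(hi-lo).round(0),'zmed',np.nanmedian(w[:,2]).round(1))
    return c
if __name__=='__main__': mat()
E
python3 see.py; python3 plan.py 442.5 4 150 -165 45
```

```text
side 241 mid [ 467.7 -165.5   18.3] ext [58. 55. 13.] zmed 20.2
top none
t 10.3 now [ 463.5 -163.6  110.1] rel 0.7 w 85.0 f [ 0.7  0.9 -0.3] end [442.5   4.  150. ]
[[[9.3,-3.3,-2.2],[0.1,0.0,4.6]],[[8.9,-4.2,-2.2],[0.0,0.0,8.1]],[[8.1,-5.5,-2.2],[0.0,0.0,8.1]],[[7.0,-6.7,-2.3],[0.0,0.0,8.1]],[[5.8,-7.7,-2.2],[0.0,0.0,8.0]],[[4.4,-8.5,-2.2],[0.0,0.0,8.1]],[[3.1,-9.1,-2.2],[0.0,0.0,8.1]],[[1.5,-9.4,-2.2],[0.0,0.0,8.1]],[[-0.1,-9.5,-2.2],[0.0,0.0,8.1]],[[-1.5,-9.3,-2.2],[0.0,0.0,8.1]],[[-3.0,-8.8,-2.2],[0.0,0.0,8.1]],[[-4.4,-8.2,-2.2],[0.0,0.0,8.1]]]
[[[-5.6,-7.4,-2.2],[0.0,0.0,8.1]],[[-6.7,-6.3,-2.3],[0.0,0.0,8.1]],[[-7.6,-5.1,-2.2],[0.0,0.0,8.1]],[[-8.3,-3.8,-2.2],[0.0,0.0,8.1]],[[-8.7,-2.4,-2.2],[0.0,0.0,8.1]],[[-9.0,-1.0,-2.2],[0.0,0.0,8.1]]]
```

{"name": "jog_arm", "arguments": {
  "series": [
    [[9, -3, -2], [0, 0, 5]],
    [[9, -4, -2], [0, 0, 8]],
    [[8, -5.5, -2], [0, 0, 8]],
    [[7, -6.5, -2], [0, 0, 8]],
    [[6, -7.5, -2], [0, 0, 8]],
    [[4.5, -8.5, -2], [0, 0, 8]],
    [[3, -9, -2], [0, 0, 8]],
    [[1.5, -9.5, -2], [0, 0, 8]],
    [[0, -9.5, -2], [0, 0, 8]],
    [[-1.5, -9.5, -2], [0, 0, 8]],
    [[-3, -9, -2], [0, 0, 8]],
    [[-4.5, -8, -2], [0, 0, 8]]
  ]
}}

```text
time_s: 11.8
tcp_pos: [455.9, -49.0, 132.7]
orientation: [3.064, -0.694, -0.003]
ft_force: [0.7, 0.4, 0.6]
grip_width: 85.6
grasp_force: 0.0
```

{"name": "jog_arm", "arguments": {
  "series": [
    [[-5.5, -7.5, 0], [0, 0, 8]],
    [[-6.5, -6.5, 0], [0, 0, 8]],
    [[-7.5, -5, 0], [0, 0, 8]],
    [[-8.5, -4, 0], [0, 0, 8]],
    [[-8.5, -2.5, 0], [0, 0, 8]],
    [[-9, -1, 0], [0, 0, 8]],
    [[0, 0, 0], [0, 0, 0]],
    [[0, 0, 0], [0, 0, 0]]
  ]
}}

```text
time_s: 12.8
tcp_pos: [442.7, 3.4, 133.3]
orientation: [2.524, -1.87, -0.001]
ft_force: [-0.6, -0.0, 0.4]
grip_width: 85.6
grasp_force: 0.0
```

```bash
python3 see.py; python3 st.py; python3 plan.py 442.5 4 70 -164 30
```

```text
side 241 mid [ 466.8 -165.5   17.2] ext [58. 55. 15.] zmed 20.2
top 346 mid [ 461.4 -162.1   22.9] ext [59. 60. 15.] zmed 22.6
t 13.2 tcp [443.    3.3 133.7] f [0.2 0.  0.4] T [ 0.02 -0.01  0.02] w 85.5 q6 159.8
t 13.2 now [443.    3.4 133.8] rel -159.8 w 85.5 f [0.2 0.2 0.4] end [442.5   4.   70. ]
[[[-0.2,0.1,21.3],[0.0,0.0,-2.5]],[[-0.3,0.1,21.2],[0.0,0.0,1.3]],[[-0.2,0.1,21.3],[0.0,0.0,1.4]]]
```

{"name": "jog_arm", "arguments": {
  "series": [
    [[0, 0, 20], [0, 0, 4]],
    [[0, 0, 25], [0, 0, 0]],
    [[0, 0, 20], [0, 0, 0]],
    [[0, 0, 15], [0, 0, 0]],
    [[0, 0, 8], [0, 0, 0]],
    [[0, 0, 0], [0, 0, 0]]
  ]
}}

```text
time_s: 13.9
tcp_pos: [442.7, 3.5, 45.6]
orientation: [2.454, -1.961, -0.001]
ft_force: [-0.7, -0.2, 1.0]
grip_width: 85.5
grasp_force: 0.0
```

{"name": "jog_arm", "arguments": {
  "series": [
    [[0, 0, 0], [0, 0, 0]],
    [[0, 0, 0], [0, 0, 0]],
    [[0, 0, 0], [0, 0, 0]],
    [[0, 0, 0], [0, 0, 0]],
    [[0, 0, 0], [0, 0, 0]],
    [[0, 0, 0], [0, 0, 0]]
  ],
  "fingers": 0.4,
  "grip_force": 40
}}

```text
time_s: 14.65
tcp_pos: [443.0, 3.5, 46.6]
orientation: [-2.454, 1.961, -0.001]
ft_force: [-3.2, -1.2, 10.1]
grip_width: 58.2
grasp_force: 40.2
```

```bash
python3 st.py
```

```text
t 14.9 tcp [443.    3.5  46.5] f [-2.8 -1.1 11.3] T [-0.23  0.6  -0.01] w 58.4 q6 163.8
```

{"name": "jog_arm", "arguments": {
  "series": [
    [[0, 0, -0.3], [0, 0, -10.4]],
    [[0, 0, -0.3], [0, 0, -10.4]],
    [[0, 0, -0.3], [0, 0, -10.4]],
    [[0, 0, -0.4], [0, 0, -10.4]],
    [[0, 0, -0.4], [0, 0, -10.4]],
    [[0, 0, -0.3], [0, 0, -10.4]],
    [[0, 0, -0.4], [0, 0, -10.4]],
    [[0, 0, -0.3], [0, 0, -10.4]],
    [[0, 0, -0.4], [0, 0, -10.4]]
  ]
}}

```text
time_s: 16.02
tcp_pos: [443.1, 2.7, 49.4]
orientation: [3.108, 0.455, 0.001]
ft_force: [-2.1, -17.6, 0.2]
grip_width: 58.4
grasp_force: 43.9
```

```bash
python3 st.py
```

```text
t 16.3 tcp [443.7   2.7  49.5] f [  1.5 -15.2  -1.1] T [-2.47 -0.29  0.13] w 58.1 q6 70.2
```

{"name": "jog_arm", "arguments": {
  "series": [
    [[-0.5, 1.4, 0], [0, 0, 0]],
    [[0, 0, 0], [0, 0, 0]]
  ]
}}

```text
time_s: 16.52
tcp_pos: [443.6, 2.0, 49.4]
orientation: [3.11, 0.446, 0.002]
ft_force: [1.6, 0.5, 2.8]
grip_width: 58.3
grasp_force: 42.7
```

```bash
python3 st.py
```

```text
t 16.8 tcp [443.6   2.   49.4] f [2.3 0.1 6.2] T [-0.04 -0.38 -0.07] w 58.1 q6 70.0
```

{"name": "jog_arm", "arguments": {
  "series": [
    [[0, 0, -0.4], [0, 0, -10.4]],
    [[0, 0, -0.4], [0, 0, -10.4]],
    [[0, 0, -0.3], [0, 0, -10.4]],
    [[0, 0, -0.4], [0, 0, -10.4]],
    [[0, 0, -0.4], [0, 0, -10.4]],
    [[0, 0, -0.3], [0, 0, -10.4]],
    [[0, 0, -0.4], [0, 0, -10.4]],
    [[0, 0, -0.3], [0, 0, -10.4]],
    [[0, 0, -0.4], [0, 0, -10.4]],
    [[0, 0, -0.3], [0, 0, -10.4]],
    [[0, 0, 0], [0, 0, 0]]
  ]
}}

```text
time_s: 18.15
tcp_pos: [442.9, 2.1, 52.7]
orientation: [1.563, 2.725, 0.0]
ft_force: [-0.2, 0.9, 6.8]
grip_width: 58.5
grasp_force: 41.9
```

```bash
python3 st.py
```

```text
t 18.4 tcp [442.9   2.1  52.7] f [0.1 0.7 6.4] T [ 0.13 -0.09  0.09] w 58.0 q6 -33.7
```

{"name": "jog_arm", "arguments": {
  "series": [
    [[0, 0, -0.4], [0, 0, -10.4]],
    [[0, 0, -0.4], [0, 0, -10.4]],
    [[0, 0, -0.3], [0, 0, -10.4]],
    [[0, 0, -0.4], [0, 0, -10.4]],
    [[0, 0, -0.4], [0, 0, -10.4]],
    [[0, 0, -0.3], [0, 0, -10.4]],
    [[0, 0, -0.4], [0, 0, -10.4]],
    [[0, 0, -0.3], [0, 0, -10.4]],
    [[0, 0, -0.4], [0, 0, -10.4]],
    [[0, 0, -0.3], [0, 0, -10.4]],
    [[0, 0, -0.4], [0, 0, -10.4]],
    [[0, 0, -0.4], [0, 0, -10.4]]
  ]
}}

```text
time_s: 19.9
tcp_pos: [442.6, 2.1, 57.0]
orientation: [1.693, -2.646, -0.0]
ft_force: [0.3, 1.2, 3.2]
grip_width: 57.8
grasp_force: 42.0
```

{"name": "jog_arm", "arguments": {
  "series": [
    [[0, 0, -0.2], [0, 0, -5]],
    [[0, 0, 0], [0, 0, 0]],
    [[0, 0, -1], [0, 0, 0]],
    [[0, 0, -1.5], [0, 0, 0]],
    [[0, 0, 0], [0, 0, 0]]
  ]
}}

```text
time_s: 20.52
tcp_pos: [442.9, 2.1, 59.7]
orientation: [-1.803, 2.572, -0.0]
ft_force: [-0.1, 0.3, -0.2]
grip_width: 57.9
grasp_force: 42.8
```

```bash
python3 st.py
```

```text
t 20.8 tcp [442.8   2.   59.6] f [-0.2  0.4 -0.6] T [ 0.  0. -0.] w 58.1 q6 -163.8
```

{"name": "jog_arm", "arguments": {
  "series": [
    [[0, 0, -2], [0, 0, 0]],
    [[0, 0, -3], [0, 0, 0]],
    [[0, 0, -5], [0, 0, 0]],
    [[0, 0, 0], [0, 0, 0]]
  ]
}}

```text
time_s: 21.28
tcp_pos: [443.2, 2.1, 70.1]
orientation: [-1.804, 2.571, -0.001]
ft_force: [1.1, -0.1, -0.8]
grip_width: 58.0
grasp_force: 42.8
```

```bash
python3 st.py;python3 see.py
```

```text
t 21.5 tcp [442.9   2.1  69.7] f [-0.4 -0.  -0.2] T [-0.01  0.    0.01] w 58.4 q6 -163.8
side 241 mid [ 467.1 -165.6   18. ] ext [59. 56. 12.] zmed 19.8
top 336 mid [ 461.4 -162.6   22.2] ext [59. 60. 16.] zmed 22.5
```

Free. Lift well clear, then move to the plate, bringing q6 back to the middle on the way.

{"name": "jog_arm", "arguments": {
  "series": [
    [[0, 0, -15], [0, 0, 0]],
    [[0, 0, -25], [0, 0, 0]],
    [[0, 0, 0], [0, 0, 0]]
  ]
}}

```text
time_s: 22.0
tcp_pos: [443.8, 2.0, 110.7]
orientation: [-1.804, 2.57, -0.002]
ft_force: [0.3, -0.7, -0.7]
grip_width: 58.0
grasp_force: 42.9
```

```bash
python3 plan.py 462.7 -163.3 110 90 45; python3 - <<'E'
from h import *
c=cam('side'); cv2.imwrite('pics/l1.png',cv2.resize(c['color'][100:230,230:390],(720,585),interpolation=cv2.INTER_CUBIC)[:,:,::-1])
E
```

```text
t 22.0 now [443.8   2.  110.7] rel 163.8 w 58.0 f [ 0.3 -0.7 -0.7] end [ 462.7 -163.3  110. ]
[[[13.0,-9.5,0.1],[-0.1,0.0,5.4]],[[12.5,-10.2,0.0],[0.0,0.1,9.4]],[[11.2,-11.9,0.1],[0.0,0.0,9.3]],[[9.7,-13.3,0.1],[0.0,0.0,9.4]],[[8.1,-14.6,0.1],[-0.1,0.0,9.3]],[[6.2,-15.6,0.1],[0.0,0.0,9.4]],[[4.2,-16.5,0.0],[0.0,0.0,9.3]],[[2.2,-16.9,0.1],[0.0,0.0,9.4]],[[-0.1,-17.3,0.0],[0.0,-0.1,9.3]],[[-2.1,-17.3,0.1],[0.0,0.0,9.4]]]
```

View pics/l1.png

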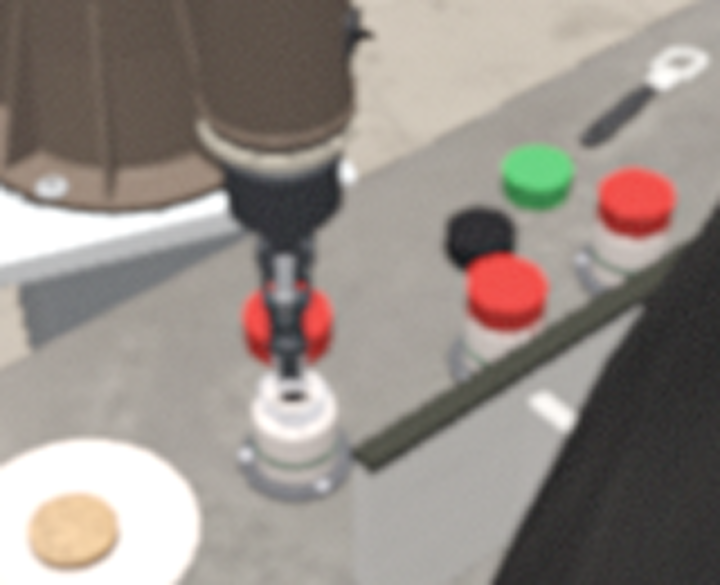

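The crop shows the lid held level at (288,325) above the open jar, with the mat on the plate at (73,530).

{"name": "jog_arm", "arguments": {
  "series": [
    [[13, -9.5, 0], [0, 0, 7]],
    [[12.5, -10, 0], [0, 0, 9]],
    [[11, -12, 0], [0, 0, 9]],
    [[10, -13.5, 0], [0, 0, 9]],
    [[8, -14.5, 0], [0, 0, 9]],
    [[6, -15.5, 0], [0, 0, 9]],
    [[4, -16.5, 0], [0, 0, 9]],
    [[2, -17, 0], [0, 0, 9]],
    [[0, -17.5, 0], [0, 0, 9]],
    [[-2, -17.5, 0], [0, 0, 9]],
    [[0, 0, 0], [0, 0, 0]],
    [[0, 0, 0], [0, 0, 0]]
  ]
}}

```text
time_s: 23.55
tcp_pos: [461.1, -163.2, 109.0]
orientation: [-0.484, -3.103, -0.001]
ft_force: [0.0, 0.6, -0.8]
grip_width: 58.2
grasp_force: 43.0
```

```bash
python3 st.py;python3 plan.py 462.7 -163.3 80 90 40;python3 see.py
```

```text
t 23.8 tcp [ 461.5 -163.2  109.4] f [ 0.2  0.2 -0.6] T [-0.   -0.01  0.02] w 58.0 q6 -95.2
t 23.8 now [ 461.6 -163.3  109.6] rel 95.2 w 58.0 f [ 0.5  0.8 -1. ] end [ 462.7 -163.3   80. ]
[[[-1.1,0.3,29.6],[0.0,0.0,1.6]]]
side 241 mid [ 466.  -165.3   18.8] ext [59. 55. 13.] zmed 20.0
top none
```

{"name": "jog_arm", "arguments": {
  "series": [
    [[-1.3, 0.3, 30], [0, 0, 0]],
    [[0, 0, 30], [0, 0, 0]],
    [[0, 0, 20], [0, 0, 0]],
    [[0, 0, 10], [0, 0, 0]],
    [[0, 0, 4], [0, 0, 0]],
    [[0, 0, 2], [0, 0, 0]],
    [[0, 0, 0], [0, 0, 0]],
    [[0, 0, 0], [0, 0, 0]]
  ]
}}

```text
time_s: 24.9
tcp_pos: [462.9, -164.1, 15.7]
orientation: [0.488, 3.103, -0.001]
ft_force: [-11.8, 0.8, 42.8]
grip_width: 58.4
grasp_force: 66.0
```

{"name": "jog_arm", "arguments": {
  "series": [
    [[0, 0, 1], [0, 0, 0]],
    [[0, 0, 0], [0, 0, 0]],
    [[0, 0, 0], [0, 0, 0]]
  ]
}}

```text
time_s: 25.28
tcp_pos: [462.9, -164.1, 15.5]
orientation: [0.488, 3.102, -0.001]
ft_force: [-16.3, 1.6, 65.1]
grip_width: 58.1
grasp_force: 76.7
```

{"name": "jog_arm", "arguments": {
  "series": [
    [[0, 0, -2], [0, 0, 0]],
    [[0, 0, 0], [0, 0, 0]],
    [[0, 0, 0], [0, 0, 0]]
  ]
}}

```text
time_s: 25.65
tcp_pos: [463.0, -163.9, 16.1]
orientation: [0.488, 3.103, -0.001]
ft_force: [-6.4, 1.1, 22.6]
grip_width: 58.2
grasp_force: 55.2
```

```bash
python3 st.py; python3 - <<'E'
from h import *
c=cam('side'); cv2.imwrite('pics/l2.png',cv2.resize(c['color'][160:260,190:310],(720,600),interpolation=cv2.INTER_CUBIC)[:,:,::-1])
E
```

```text
t 25.9 tcp [ 463.  -163.9   16.1] f [-6.6  0.5 23.3] T [-0.58  1.34 -0.17] w 58.2 q6 -95.1
```

View pics/l2.png

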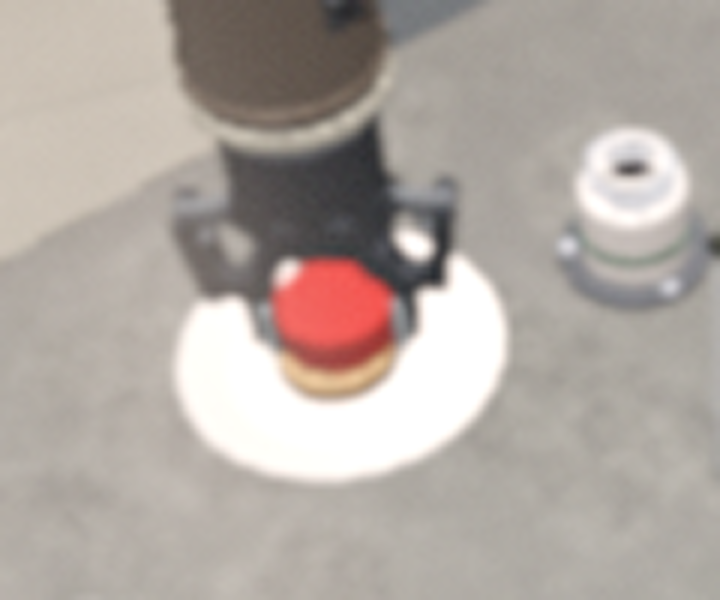

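The crop shows the lid on the mat, centred at (335,330), in the middle of the plate. Unload and release.

{"name": "jog_arm", "arguments": {
  "series": [
    [[0, 0, -1.1], [0, 0, 0]],
    [[0, 0, 0], [0, 0, 0]]
  ]
}}

```text
time_s: 26.2
tcp_pos: [463.5, -164.0, 16.4]
orientation: [0.488, 3.102, -0.001]
ft_force: [0.4, -0.4, 4.6]
grip_width: 58.3
grasp_force: 45.2
```

{"name": "jog_arm", "arguments": {
  "series": [
    [[0, 0, 0], [0, 0, 0]],
    [[0, 0, 0], [0, 0, 0]],
    [[0, 0, 0], [0, 0, 0]],
    [[0, 0, 0], [0, 0, 0]],
    [[0, 0, -10], [0, 0, 0]],
    [[0, 0, -30], [0, 0, 0]],
    [[0, 0, -45], [0, 0, 0]],
    [[0, 0, -30], [0, 0, 0]],
    [[0, 0, 0], [0, 0, 0]]
  ],
  "fingers": 1
}}

```text
time_s: 27.32
tcp_pos: [464.3, -164.4, 133.3]
orientation: [0.487, 3.099, -0.002]
ft_force: [0.4, 0.3, 0.5]
grip_width: 85.1
grasp_force: 0.0
```

```bash
cat >> see.py <<'E'
def lids():
    for n in('side','top'):
        c=cam(n); W=world(c); hsv=cv2.cvtColor(c['color'],cv2.COLOR_RGB2HSV); h,s,v=[hsv[...,i].astype(int) for i in range(3)]
        m=((h<8)|(h>172))&(s>150)&(W[...,0]<560)
        _,lab,st,ce=cv2.connectedComponentsWithStats(m.astype(np.uint8))
        for l in range(1,len(st)):
            if st[l][4]<60: continue
            w=W[lab==l]; zt=np.nanpercentile(w[:,2],80); w=w[abs(w[:,2]-zt)<5]; lo,hi=np.nanmin(w,0),np.nanmax(w,0)
            print(n,'lid mid',((lo+hi)/2)[:2].round(1),'ext',(hi-lo)[:2].round(0),'ztop',np.nanmedian(w[:,2]).round(1))
if __name__=='__main__': lids()
E
python3 see.py; python3 st.py; python3 plan.py 406 182 130 -164 45
```

```text
side 66 mid [ 477.3 -167.1   22.6] ext [39. 52. 20.] zmed 20.6
top none
side lid mid [-907.7 -478.8] ext [54. 51.] ztop 139.4
side lid mid [-905.2 -557.6] ext [49. 56.] ztop 149.0
side lid mid [350.4 316.5] ext [59. 53.] ztop 81.0
side lid mid [407.3 180.1] ext [61. 51.] ztop 80.7
side lid mid [ 467.7 -159.7] ext [54. 40.] ztop 46.4
top lid mid [405.1 181.8] ext [56. 57.] ztop 84.1
top lid mid [346.1 319.7] ext [55. 53.] ztop 84.4
t 27.8 tcp [ 462.4 -163.6  129.9] f [ 0.1  0.3 -0. ] T [-0.01 -0.    0.02] w 85.7 q6 -95.2
t 27.8 now [ 462.6 -163.7  130.1] rel 95.2 w 85.7 f [-0.3 -0.2 -0. ] end [406. 182. 130.]
[[[1.4,13.3,0.0],[0.0,-0.1,4.2]],[[2.8,13.1,0.0],[0.0,0.0,7.7]],[[4.8,12.5,0.0],[0.0,0.0,7.7]],[[6.8,11.4,0.0],[0.0,0.0,7.6]],[[8.4,10.2,0.0],[0.0,0.0,7.7]],[[10.0,8.7,0.0],[0.0,0.0,7.7]],[[11.2,6.9,0.0],[0.0,0.0,7.7]],[[12.1,5.0,0.0],[0.0,0.0,7.7]],[[12.7,3.0,0.0],[0.0,0.0,7.7]],[[13.0,0.9,0.0],[0.0,0.0,7.7]],[[12.9,-1.3,0.0],[0.0,0.0,7.7]],[[12.6,-3.2,0.0],[0.0,0.0,7.7]]]
[[[11.7,-5.3,0.0],[0.0,0.0,7.7]],[[10.8,-7.0,0.0],[0.0,0.0,7.7]],[[9.4,-8.7,0.0],[0.0,0.0,7.7]],[[7.9,-10.0,0.0],[0.0,0.0,7.7]],[[6.2,-11.1,0.0],[0.0,0.0,7.7]],[[4.2,-12.0,0.0],[0.0,0.0,7.7]],[[2.3,-12.4,0.0],[0.0,0.0,7.7]],[[0.2,-12.6,0.0],[0.0,0.0,7.7]],[[-1.8,-12.4,0.0],[0.0,0.0,7.7]],[[-3.7,-11.9,0.0],[0.0,0.0,7.7]],[[-5.6,-11.1,0.0],[0.0,0.0,7.7]],[[-7.3,-10.1,0.0],[0.0,0.0,7.7]]]
[[[-8.8,-8.6,0.0],[0.0,0.0,7.7]],[[-10.1,-7.2,0.0],[0.0,0.0,7.7]],[[-11.0,-5.4,0.0],[0.0,0.0,7.7]],[[-11.7,-3.5,0.0],[0.0,0.0,7.7]]]
```

{"name": "jog_arm", "arguments": {
  "series": [
    [[1.5, 13, 0], [0, 0, 4.5]],
    [[3, 13, 0], [0, 0, 7.7]],
    [[5, 12.5, 0], [0, 0, 7.7]],
    [[7, 11.5, 0], [0, 0, 7.7]],
    [[8.5, 10, 0], [0, 0, 7.7]],
    [[10, 8.5, 0], [0, 0, 7.7]],
    [[11, 7, 0], [0, 0, 7.7]],
    [[12, 5, 0], [0, 0, 7.7]],
    [[12.5, 3, 0], [0, 0, 7.7]],
    [[13, 1, 0], [0, 0, 7.7]],
    [[13, -1.5, 0], [0, 0, 7.7]],
    [[12.5, -3, 0], [0, 0, 7.7]]
  ]
}}

```text
time_s: 29.28
tcp_pos: [471.4, -6.8, 130.4]
orientation: [-2.53, -1.861, 0.001]
ft_force: [0.2, 0.4, 0.2]
grip_width: 85.7
grasp_force: 0.0
```

{"name": "jog_arm", "arguments": {
  "series": [
    [[11.5, -5.5, 0], [0, 0, 7.7]],
    [[11, -7, 0], [0, 0, 7.7]],
    [[9.5, -8.5, 0], [0, 0, 7.7]],
    [[8, -10, 0], [0, 0, 7.7]],
    [[6, -11, 0], [0, 0, 7.7]],
    [[4, -12, 0], [0, 0, 7.7]],
    [[2.5, -12.5, 0], [0, 0, 7.7]],
    [[0, -12.5, 0], [0, 0, 7.7]],
    [[-2, -12.5, 0], [0, 0, 7.7]],
    [[-3.5, -12, 0], [0, 0, 7.7]],
    [[-5.5, -11, 0], [0, 0, 7.7]],
    [[-7.5, -10, 0], [0, 0, 7.7]]
  ]
}}

```text
time_s: 30.78
tcp_pos: [430.6, 138.6, 130.4]
orientation: [3.095, -0.538, -0.001]
ft_force: [-0.0, 0.4, 0.9]
grip_width: 85.4
grasp_force: 0.0
```

```bash
python3 st.py; python3 plan.py 406 180.5 130 -164 45
```

```text
t 31.0 tcp [430.6 138.6 130.5] f [-0.1  0.1 -0.1] T [0. 0. 0.] w 85.3 q6 123.2
t 31.0 now [431.1 138.  130.6] rel -123.2 w 85.3 f [0.1 0.5 0.2] end [406.  180.5 130. ]
[[[-7.3,-6.7,0.1],[0.0,0.0,3.1]],[[-7.8,-6.2,0.1],[0.0,0.0,6.9]],[[-8.5,-5.0,0.2],[0.0,0.0,6.9]],[[-9.1,-3.6,0.1],[0.0,0.0,6.9]],[[-9.6,-2.4,0.1],[0.0,0.0,7.0]]]
```

{"name": "jog_arm", "arguments": {
  "series": [
    [[-7.5, -6.5, 0], [0, 0, 5]],
    [[-8, -6, 0], [0, 0, 7]],
    [[-8.5, -5, 0], [0, 0, 7]],
    [[-9, -3.5, 0], [0, 0, 7]],
    [[-9.5, -2.5, 0], [0, 0, 7]],
    [[0, 0, 0], [0, 0, 0]],
    [[0, 0, 0], [0, 0, 0]]
  ]
}}

```text
time_s: 31.9
tcp_pos: [407.1, 180.8, 130.7]
orientation: [2.82, -1.384, 0.0]
ft_force: [0.4, -0.5, 1.2]
grip_width: 85.6
grasp_force: 0.0
```

```bash
python3 st.py; python3 plan.py 406 180.5 46 -164 90
```

```text
t 32.1 tcp [407.1 180.9 130.7] f [-0.4  0.2  0.4] T [ 0.   -0.    0.01] w 85.5 q6 162.5
t 32.1 now [407.  181.  130.7] rel -162.5 w 85.5 f [-1.8 -0.1 -0.6] end [406.  180.5  46. ]
[[[-0.3,1.1,84.7],[0.0,0.0,-2.4]]]
```

{"name": "jog_arm", "arguments": {
  "series": [
    [[-0.3, 1, 20], [0, 0, 1]],
    [[0, 0, 25], [0, 0, 0]],
    [[0, 0, 20], [0, 0, 0]],
    [[0, 0, 13], [0, 0, 0]],
    [[0, 0, 7], [0, 0, 0]],
    [[0, 0, 0], [0, 0, 0]]
  ]
}}

```text
time_s: 32.9
tcp_pos: [405.8, 180.8, 45.6]
orientation: [2.805, -1.413, -0.0]
ft_force: [-0.1, 0.8, 0.6]
grip_width: 85.4
grasp_force: 0.0
```

{"name": "jog_arm", "arguments": {
  "series": [
    [[0, 0, 0], [0, 0, 0]],
    [[0, 0, 0], [0, 0, 0]],
    [[0, 0, 0], [0, 0, 0]],
    [[0, 0, 0], [0, 0, 0]],
    [[0, 0, 0], [0, 0, 0]],
    [[0, 0, 0], [0, 0, 0]]
  ],
  "fingers": 0.4,
  "grip_force": 40
}}

```text
time_s: 33.65
tcp_pos: [406.1, 180.9, 46.4]
orientation: [-2.805, 1.413, -0.001]
ft_force: [-1.9, -1.8, 9.6]
grip_width: 58.6
grasp_force: 40.5
```

```bash
python3 st.py
```

```text
t 33.9 tcp [406.1 180.9  46.4] f [-1.7 -1.3 10.3] T [-0.25  0.29  0.  ] w 58.6 q6 163.6
```

Well centred along the closing axis. Turn a quarter, then check the lateral force.

{"name": "jog_arm", "arguments": {
  "series": [
    [[0, 0, -0.3], [0, 0, -10.4]],
    [[0, 0, -0.3], [0, 0, -10.4]],
    [[0, 0, -0.3], [0, 0, -10.4]],
    [[0, 0, -0.4], [0, 0, -10.4]],
    [[0, 0, -0.4], [0, 0, -10.4]],
    [[0, 0, -0.3], [0, 0, -10.4]],
    [[0, 0, -0.4], [0, 0, -10.4]],
    [[0, 0, -0.3], [0, 0, -10.4]],
    [[0, 0, -0.4], [0, 0, -10.4]]
  ]
}}

```text
time_s: 35.02
tcp_pos: [406.5, 181.3, 49.3]
orientation: [-2.948, -1.086, -0.003]
ft_force: [-0.7, 5.7, -0.5]
grip_width: 58.3
grasp_force: 43.1
```

```bash
python3 st.py
```

```text
t 35.3 tcp [406.2 181.1  49.3] f [-1.   3.2  3.5] T [0.5  0.24 0.03] w 58.9 q6 70.1
```

Good; continue to the end of the range (22 rows + a bit), then ease up.

{"name": "jog_arm", "arguments": {
  "series": [
    [[0, 0, -0.4], [0, 0, -10.4]],
    [[0, 0, -0.4], [0, 0, -10.4]],
    [[0, 0, -0.3], [0, 0, -10.4]],
    [[0, 0, -0.4], [0, 0, -10.4]],
    [[0, 0, -0.4], [0, 0, -10.4]],
    [[0, 0, -0.3], [0, 0, -10.4]],
    [[0, 0, -0.4], [0, 0, -10.4]],
    [[0, 0, -0.3], [0, 0, -10.4]],
    [[0, 0, -0.4], [0, 0, -10.4]],
    [[0, 0, -0.3], [0, 0, -10.4]],
    [[0, 0, 0], [0, 0, 0]]
  ]
}}

```text
time_s: 36.65
tcp_pos: [406.0, 180.8, 52.6]
orientation: [0.971, 2.987, 0.0]
ft_force: [-0.5, -0.5, 5.6]
grip_width: 58.7
grasp_force: 42.8
```

{"name": "jog_arm", "arguments": {
  "series": [
    [[0, 0, -0.4], [0, 0, -10.4]],
    [[0, 0, -0.4], [0, 0, -10.4]],
    [[0, 0, -0.3], [0, 0, -10.4]],
    [[0, 0, -0.4], [0, 0, -10.4]],
    [[0, 0, -0.4], [0, 0, -10.4]],
    [[0, 0, -0.3], [0, 0, -10.4]],
    [[0, 0, -0.4], [0, 0, -10.4]],
    [[0, 0, -0.3], [0, 0, -10.4]],
    [[0, 0, -0.4], [0, 0, -10.4]],
    [[0, 0, -0.3], [0, 0, -10.4]],
    [[0, 0, -0.4], [0, 0, -10.4]],
    [[0, 0, -0.4], [0, 0, -10.4]]
  ]
}}

```text
time_s: 38.15
tcp_pos: [405.9, 180.7, 56.9]
orientation: [-2.2, 2.243, -0.0]
ft_force: [0.2, -0.8, 1.6]
grip_width: 58.7
grasp_force: 42.6
```

{"name": "jog_arm", "arguments": {
  "series": [
    [[0, 0, -0.2], [0, 0, -5]],
    [[0, 0, 0], [0, 0, 0]],
    [[0, 0, -1], [0, 0, 0]],
    [[0, 0, -1.5], [0, 0, 0]],
    [[0, 0, 0], [0, 0, 0]]
  ]
}}

```text
time_s: 38.78
tcp_pos: [405.9, 180.8, 59.6]
orientation: [-2.295, 2.145, -0.0]
ft_force: [0.0, -0.1, -0.3]
grip_width: 58.5
grasp_force: 42.8
```

```bash
python3 st.py;python3 see.py
```

```text
t 39.0 tcp [405.9 180.8  59.5] f [ 0.2  0.  -0.3] T [0.01 0.02 0.  ] w 58.5 q6 -163.8
side 65 mid [ 476.  -167.4   23.1] ext [40. 53. 25.] zmed 19.7
top none
side lid mid [-911.6 -479.8] ext [57. 54.] ztop 139.1
side lid mid [-908.2 -557.1] ext [55. 54.] ztop 149.9
side lid mid [351.1 315.3] ext [53. 51.] ztop 81.1
side lid mid [405.9 170.9] ext [57. 35.] ztop 94.0
side lid mid [ 467.6 -157.8] ext [53. 37.] ztop 46.4
top lid mid [ 460.9 -160.2] ext [55. 55.] ztop 49.0
```

{"name": "jog_arm", "arguments": {
  "series": [
    [[0, 0, -2], [0, 0, 0]],
    [[0, 0, -3], [0, 0, 0]],
    [[0, 0, -5], [0, 0, 0]],
    [[0, 0, -20], [0, 0, 0]],
    [[0, 0, -35], [0, 0, 0]],
    [[0, 0, -10], [0, 0, 0]],
    [[0, 0, 0], [0, 0, 0]]
  ]
}}

```text
time_s: 40.1
tcp_pos: [406.3, 181.0, 135.0]
orientation: [-2.295, 2.143, -0.001]
ft_force: [0.1, -0.4, -1.7]
grip_width: 58.8
grasp_force: 43.0
```

```bash
python3 st.py; python3 plan.py 463 -163.6 134 90 45; cat > acc.py <<'E'
from m import *
def acc(zt):
  for n in('side','top'):
    c=cam(n); W=world(c); hsv=cv2.cvtColor(c['color'],cv2.COLOR_RGB2HSV); h,s,v=[hsv[...,i].astype(int) for i in range(3)]
    near=(abs(W[...,0]-462)<115)&(abs(W[...,1]+163)<115)
    r=((h<8)|(h>172))&(s>150)&near&(W[...,2]<zt+15)
    vv,uu=np.nonzero(r&(W[...,2]>zt-4))
    P=np.array([onplane(c,p,zt) for p in zip(uu,vv)])
    print(n,'lid top centroid',P.mean(0)[:2].round(1),len(P))
    m=((v>150)&(s<40)&(abs(W[...,2]-11)<9)&near)|(r)|((h>5)&(h<25)&(s>60)&near)
    ct=max(cv2.findContours(m.astype(np.uint8),0,1)[0],key=len)
    P=np.array([onplane(c,p[0],14)[:2] for p in ct],np.float32); print('  plate',np.round(cv2.fitEllipse(P)[0],1),np.round(cv2.fitEllipse(P)[1],0))
if __name__=='__main__':
    import sys; acc(float(sys.argv[1]))
E
python3 acc.py 47
```

```text
t 40.4 tcp [405.4 180.7 133.8] f [-0.2 -0.2 -0.8] T [-0.01 -0.01 -0.01] w 58.2 q6 -163.8
t 40.4 now [405.3 180.6 133.7] rel 163.8 w 58.2 f [-0.1 -0.7  0.3] end [ 463.1 -163.6  134. ]
[[[23.5,-11.7,0.0],[0.1,0.0,5.1]],[[23.4,-12.4,0.0],[0.0,0.0,9.0]],[[22.2,-14.8,-0.1],[0.0,0.0,9.1]],[[20.8,-17.1,0.0],[0.0,0.0,9.0]],[[19.2,-19.1,0.0],[0.0,0.0,9.0]],[[17.3,-21.1,0.0],[0.0,0.0,9.0]],[[15.4,-22.8,0.0],[0.0,0.0,9.1]],[[13.0,-24.5,0.0],[0.0,0.0,9.0]],[[10.8,-25.8,0.0],[0.0,0.0,9.0]],[[8.2,-26.9,0.0],[0.0,0.0,9.0]],[[5.6,-27.8,0.0],[0.0,0.0,9.0]],[[2.8,-28.4,0.0],[0.0,0.0,9.1]]]
[[[0.0,-28.8,-0.1],[0.0,0.0,9.0]]]
side lid top centroid [ 470.1 -157.2] 131
  plate [ 463.6 -162.4] [163. 164.]
top lid top centroid [ 461.3 -160.9] 276
  plate [ 455.  -158.8] [208. 236.]
```

```bash
python3 - <<'E'
from h import *
c=cam('side');d=cam('top')
a=cv2.resize(c['color'][185:245,210:285],(500,400),interpolation=cv2.INTER_CUBIC)
b=cv2.resize(d['color'][180:250,340:410],(400,400),interpolation=cv2.INTER_CUBIC)[:,:300]
cv2.imwrite('pics/s1.png',np.hstack([a,b])[:,:,::-1])
E
```

```text
(no output)
```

View pics/s1.png

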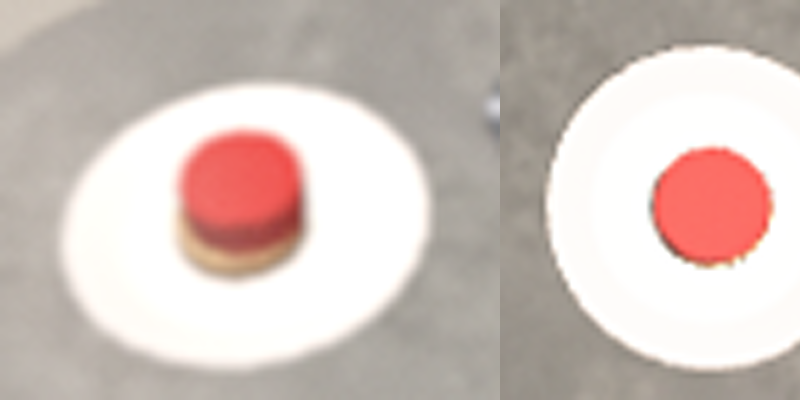

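The lid sits square on the mat. In the top panel it is centred within about 1.5 mm of the plate once parallax is allowed for. Carry the second lid over.

{"name": "jog_arm", "arguments": {
  "series": [
    [[23.5, -11.5, 0], [0, 0, 6.5]],
    [[23.5, -12.5, 0], [0, 0, 9]],
    [[22, -15, 0], [0, 0, 9]],
    [[21, -17, 0], [0, 0, 9]],
    [[19, -19, 0], [0, 0, 9]],
    [[17.5, -21, 0], [0, 0, 9]],
    [[15.5, -23, 0], [0, 0, 9]],
    [[13, -24.5, 0], [0, 0, 9]],
    [[11, -26, 0], [0, 0, 9]],
    [[8, -27, 0], [0, 0, 9]],
    [[5.5, -28, 0], [0, 0, 9]],
    [[3, -28.5, 0], [0, 0, 9]]
  ]
}}

```text
time_s: 42.05
tcp_pos: [462.1, -137.9, 134.3]
orientation: [-0.325, -3.125, -0.0]
ft_force: [0.7, -0.4, -0.5]
grip_width: 58.4
grasp_force: 42.9
```

{"name": "jog_arm", "arguments": {
  "series": [
    [[0, -29, 0], [0, 0, 9]],
    [[0, 0, 0], [0, 0, 0]],
    [[0, 0, 0], [0, 0, 0]]
  ]
}}

```text
time_s: 42.42
tcp_pos: [456.2, -165.1, 134.3]
orientation: [-0.559, -3.091, -0.0]
ft_force: [0.1, 1.5, -0.2]
grip_width: 58.3
grasp_force: 43.0
```

```bash
python3 st.py; python3 plan.py 463.3 -164.8 80 93 80
```

```text
t 42.7 tcp [ 456.4 -164.7  134.4] f [ 0.6 -0.1 -0.4] T [-0.01  0.01 -0.02] w 58.4 q6 -92.9
t 42.7 now [ 456.5 -164.8  134.5] rel 92.9 w 58.4 f [ 0.7  0.3 -0.2] end [ 463.3 -164.8   80. ]
[[[-6.4,2.3,54.5],[0.0,0.0,-3.9]]]
```

{"name": "jog_arm", "arguments": {
  "series": [
    [[-6.5, 2.3, 25], [0, 0, 0]],
    [[0, 0, 30], [0, 0, 0]],
    [[0, 0, 20], [0, 0, 0]],
    [[0, 0, 8], [0, 0, 0]],
    [[0, 0, 4], [0, 0, 0]],
    [[0, 0, 0], [0, 0, 0]],
    [[0, 0, 0], [0, 0, 0]]
  ]
}}

```text
time_s: 43.55
tcp_pos: [463.6, -165.6, 48.1]
orientation: [0.561, 3.09, -0.0]
ft_force: [0.7, -0.5, 0.3]
grip_width: 58.6
grasp_force: 43.0
```

```bash
python3 st.py
```

```text
t 43.8 tcp [ 463.5 -165.6   47.9] f [-0.2  0.6 -0.6] T [ 0.   -0.01 -0.01] w 58.6 q6 -92.6
```

{"name": "jog_arm", "arguments": {
  "series": [
    [[0, 0.7, 2], [0, 0, 0]],
    [[0, 0, 1], [0, 0, 0]],
    [[0, 0, 0], [0, 0, 0]],
    [[0, 0, 0], [0, 0, 0]]
  ]
}}

```text
time_s: 44.3
tcp_pos: [463.5, -164.8, 44.5]
orientation: [-0.561, -3.091, -0.0]
ft_force: [0.6, -0.4, -0.9]
grip_width: 58.5
grasp_force: 43.0
```

{"name": "jog_arm", "arguments": {
  "series": [
    [[0, 0, 1], [0, 0, 0]],
    [[0, 0, 0], [0, 0, 0]],
    [[0, 0, 0], [0, 0, 0]]
  ]
}}

```text
time_s: 44.68
tcp_pos: [463.5, -164.8, 43.5]
orientation: [-0.561, -3.091, -0.0]
ft_force: [-0.1, -0.1, -1.4]
grip_width: 58.2
grasp_force: 43.0
```

{"name": "jog_arm", "arguments": {
  "series": [
    [[0, 0, 1], [0, 0, 0]],
    [[0, 0, 0], [0, 0, 0]],
    [[0, 0, 0], [0, 0, 0]]
  ]
}}

```text
time_s: 45.05
tcp_pos: [463.5, -164.8, 42.5]
orientation: [-0.561, -3.091, -0.0]
ft_force: [0.0, -0.4, -0.7]
grip_width: 58.6
grasp_force: 43.0
```

```bash
python3 st.py
```

```text
t 45.3 tcp [ 463.5 -164.8   42.5] f [ 0.2 -0.1 -0.4] T [-0.02  0.   -0.01] w 58.6 q6 -92.5
```

{"name": "jog_arm", "arguments": {
  "series": [
    [[0, 0, 0.7], [0, 0, 0]],
    [[0, 0, 0], [0, 0, 0]],
    [[0, 0, 0], [0, 0, 0]]
  ]
}}

```text
time_s: 45.68
tcp_pos: [463.6, -164.8, 42.0]
orientation: [0.561, 3.091, -0.0]
ft_force: [-0.8, 1.0, 6.6]
grip_width: 58.1
grasp_force: 47.1
```

```bash
python3 st.py
```

```text
t 45.9 tcp [ 463.6 -164.8   42. ] f [-0.7  1.2  6.9] T [0.45 0.07 0.02] w 58.0 q6 -92.5
```

{"name": "jog_arm", "arguments": {
  "series": [
    [[0, 0, 0], [0, 0, 0]],
    [[0, 0, 0], [0, 0, 0]],
    [[0, 0, 0], [0, 0, 0]],
    [[0, 0, 0], [0, 0, 0]],
    [[0, 0, -10], [0, 0, 0]],
    [[0, 0, -30], [0, 0, 0]],
    [[0, 0, -40], [0, 0, 0]],
    [[0, 0, -20], [0, 0, 0]],
    [[0, 0, 0], [0, 0, 0]]
  ],
  "fingers": 1
}}

```text
time_s: 47.05
tcp_pos: [464.5, -165.2, 143.7]
orientation: [0.56, 3.088, -0.001]
ft_force: [0.3, -0.3, -0.3]
grip_width: 85.4
grasp_force: 0.0
```

```bash
sed -i 's/s>150/s>110/' acc.py; python3 acc.py 73; python3 plan.py 346.7 317.3 140 -164 45
```

```text
side lid top centroid [ 469.3 -163.8] 211
  plate [ 467.6 -167.1] [158. 162.]
t 47.1 now [ 463.4 -164.8  141.8] rel 92.5 w 85.3 f [ 0.4 -0.2  0. ] end [346.7 317.3 140. ]
[[[1.5,19.0,0.1],[0.0,0.0,3.4]],[[3.3,18.7,0.0],[0.0,0.0,7.0]],[[6.3,17.8,0.1],[0.0,0.0,6.9]],[[9.0,16.7,0.1],[0.0,0.0,7.0]],[[11.5,15.0,0.0],[0.0,0.0,6.9]],[[13.7,12.9,0.1],[0.0,0.0,6.9]],[[15.6,10.6,0.0],[0.0,0.0,7.0]],[[17.1,7.9,0.1],[0.0,0.0,6.9]],[[18.0,5.1,0.1],[0.0,0.0,7.0]],[[18.7,2.1,0.0],[0.0,0.0,6.9]],[[18.7,-0.8,0.1],[0.0,0.0,7.0]],[[18.3,-3.8,0.1],[0.0,0.0,6.9]]]
[[[17.4,-6.7,0.0],[0.0,0.0,7.0]],[[16.1,-9.3,0.1],[0.0,0.0,6.9]],[[14.4,-11.8,0.1],[0.0,0.0,7.0]],[[12.3,-13.9,0.0],[0.0,0.0,6.9]],[[10.0,-15.6,0.1],[0.0,0.0,7.0]],[[7.3,-17.0,0.0],[0.0,0.0,6.9]],[[4.5,-17.9,0.1],[0.0,0.0,6.9]],[[1.6,-18.4,0.1],[0.0,0.0,7.0]],[[-1.4,-18.4,0.0],[0.0,0.0,6.9]],[[-4.2,-17.8,0.1],[0.0,0.0,7.0]],[[-7.1,-17.0,0.0],[0.0,0.0,6.9]],[[-9.6,-15.6,0.1],[0.0,0.0,7.0]]]
[[[-12.0,-13.8,0.1],[0.0,0.0,6.9]],[[-14.0,-11.7,0.0],[0.0,0.0,7.0]],[[-15.7,-9.4,0.1],[0.0,0.0,6.9]],[[-16.9,-6.7,0.0],[0.0,0.0,7.0]]]acc.py:9: RuntimeWarning: Mean of empty slice.
  print(n,'lid top centroid',P.mean(0)[:2].round(1),len(P))
  ret = ret.dtype.type(ret / rcount)
Traceback (most recent call last):
  File "acc.py", line 14, in <module>
    import sys; acc(float(sys.argv[1]))
                ~~~^^^^^^^^^^^^^^^^^^^^
  File "acc.py", line 9, in acc
    print(n,'lid top centroid',P.mean(0)[:2].round(1),len(P))
                               ~~~~~~~~~^^^^
IndexError: invalid index to scalar variable.
```

{"name": "jog_arm", "arguments": {
  "series": [
    [[1.5, 19, 0], [0, 0, 3.5]],
    [[3.5, 18.5, 0], [0, 0, 7]],
    [[6.5, 18, 0], [0, 0, 7]],
    [[9, 16.5, 0], [0, 0, 7]],
    [[11.5, 15, 0], [0, 0, 7]],
    [[13.5, 13, 0], [0, 0, 7]],
    [[15.5, 10.5, 0], [0, 0, 7]],
    [[17, 8, 0], [0, 0, 7]],
    [[18, 5, 0], [0, 0, 7]],
    [[18.5, 2, 0], [0, 0, 7]],
    [[18.5, -1, 0], [0, 0, 7]],
    [[18.5, -4, 0], [0, 0, 7]]
  ]
}}

```text
time_s: 48.65
tcp_pos: [478.7, 58.9, 140.7]
orientation: [-2.429, -1.991, 0.003]
ft_force: [-0.2, 0.4, 0.5]
grip_width: 85.5
grasp_force: 0.0
```

{"name": "jog_arm", "arguments": {
  "series": [
    [[17.5, -6.5, 0], [0, 0, 7]],
    [[16, -9.5, 0], [0, 0, 7]],
    [[14.5, -12, 0], [0, 0, 7]],
    [[12.5, -14, 0], [0, 0, 7]],
    [[10, -15.5, 0], [0, 0, 7]],
    [[7.5, -17, 0], [0, 0, 7]],
    [[4.5, -18, 0], [0, 0, 7]],
    [[1.5, -18.5, 0], [0, 0, 7]],
    [[-1.5, -18.5, 0], [0, 0, 7]],
    [[-4, -18, 0], [0, 0, 7]],
    [[-7, -17, 0], [0, 0, 7]],
    [[-9.5, -15.5, 0], [0, 0, 7]]
  ]
}}

```text
time_s: 50.15
tcp_pos: [397.4, 263.8, 140.7]
orientation: [3.137, -0.145, -0.003]
ft_force: [-0.2, 0.5, -0.5]
grip_width: 85.2
grasp_force: 0.0
```

```bash
python3 acc.py 73; python3 st.py; python3 plan.py 346.7 317.3 140 -164 45
```

```text
side lid top centroid [ 469.3 -163.7] 208
  plate [ 466.5 -165.6] [156. 161.]
top lid top centroid [ 463.1 -161.8] 317
  plate [ 460.6 -183.5] [207. 220.]
t 50.5 tcp [398.1 263.3 141.2] f [ 0.  -0.3 -0.4] T [ 0.01 -0.01  0.01] w 85.4 q6 124.8
t 50.5 now [398.4 263.1 141.5] rel -124.8 w 85.4 f [ 0.9 -0.  -0.8] end [346.7 317.3 140. ]
[[[-10.7,-10.7,0.3],[0.0,0.0,2.4]],[[-11.4,-9.8,0.3],[0.0,0.0,6.0]],[[-12.6,-8.2,0.3],[0.0,0.0,6.1]],[[-13.5,-6.3,0.3],[0.0,0.0,6.0]],[[-14.3,-4.4,0.3],[0.0,0.0,6.0]]]
```

{"name": "jog_arm", "arguments": {
  "series": [
    [[-10.5, -10.5, 0], [0, 0, 4.5]],
    [[-11.5, -10, 0], [0, 0, 6]],
    [[-12.5, -8, 0], [0, 0, 6]],
    [[-13.5, -6.5, 0], [0, 0, 6]],
    [[-14.5, -4.5, 0], [0, 0, 6]],
    [[0, 0, 0], [0, 0, 0]],
    [[0, 0, 0], [0, 0, 0]]
  ]
}}

```text
time_s: 51.38
tcp_pos: [348.7, 319.2, 141.8]
orientation: [3.009, -0.904, 0.0]
ft_force: [-0.2, -0.3, -0.5]
grip_width: 85.4
grasp_force: 0.0
```

```bash
python3 st.py; python3 plan.py 346.7 317.3 46 -164 99
```

```text
t 51.6 tcp [348.7 319.2 141.8] f [-0.3 -0.2  0.1] T [0.01 0.02 0.02] w 85.6 q6 162.4
t 51.6 now [348.5 319.3 141.8] rel -162.4 w 85.6 f [-0.1  0.5 -0.1] end [346.6 317.3  46. ]
[[[-0.5,2.7,95.8],[0.0,0.0,-2.0]]]
```

{"name": "jog_arm", "arguments": {
  "series": [
    [[-0.5, 2.7, 20], [0, 0, 1]],
    [[0, 0, 30], [0, 0, 0]],
    [[0, 0, 25], [0, 0, 0]],
    [[0, 0, 13], [0, 0, 0]],
    [[0, 0, 8], [0, 0, 0]],
    [[0, 0, 0], [0, 0, 0]]
  ]
}}

```text
time_s: 52.38
tcp_pos: [346.4, 317.6, 45.8]
orientation: [3.0, -0.933, -0.0]
ft_force: [0.3, -0.4, 0.8]
grip_width: 85.8
grasp_force: 0.0
```

{"name": "jog_arm", "arguments": {
  "series": [
    [[0, 0, 0], [0, 0, 0]],
    [[0, 0, 0], [0, 0, 0]],
    [[0, 0, 0], [0, 0, 0]],
    [[0, 0, 0], [0, 0, 0]],
    [[0, 0, 0], [0, 0, 0]],
    [[0, 0, 0], [0, 0, 0]]
  ],
  "fingers": 0.4,
  "grip_force": 40
}}

```text
time_s: 53.12
tcp_pos: [346.4, 317.5, 46.6]
orientation: [-2.999, 0.933, -0.001]
ft_force: [-1.9, -3.2, 12.1]
grip_width: 58.5
grasp_force: 39.8
```

```bash
python3 st.py
```

```text
t 53.4 tcp [346.4 317.5  46.6] f [-1.5 -3.7 13. ] T [-0.75  0.35  0.01] w 58.5 q6 163.4
```

{"name": "jog_arm", "arguments": {
  "series": [
    [[0, 0, -0.3], [0, 0, -10.4]],
    [[0, 0, -0.3], [0, 0, -10.4]],
    [[0, 0, -0.3], [0, 0, -10.4]],
    [[0, 0, -0.4], [0, 0, -10.4]],
    [[0, 0, -0.4], [0, 0, -10.4]],
    [[0, 0, -0.3], [0, 0, -10.4]],
    [[0, 0, -0.4], [0, 0, -10.4]],
    [[0, 0, -0.3], [0, 0, -10.4]],
    [[0, 0, -0.4], [0, 0, -10.4]]
  ]
}}

```text
time_s: 54.5
tcp_pos: [346.9, 318.4, 49.5]
orientation: [-2.729, -1.555, -0.003]
ft_force: [-3.4, 5.9, 0.2]
grip_width: 58.4
grasp_force: 42.8
```

```bash
python3 st.py
```

```text
t 54.8 tcp [346.7 318.2  49.5] f [-2.8  3.7  2.6] T [ 0.64  0.5  -0.01] w 58.0 q6 69.8
```

{"name": "jog_arm", "arguments": {
  "series": [
    [[0, 0, -0.4], [0, 0, -10.4]],
    [[0, 0, -0.4], [0, 0, -10.4]],
    [[0, 0, -0.3], [0, 0, -10.4]],
    [[0, 0, -0.4], [0, 0, -10.4]],
    [[0, 0, -0.4], [0, 0, -10.4]],
    [[0, 0, -0.3], [0, 0, -10.4]],
    [[0, 0, -0.4], [0, 0, -10.4]],
    [[0, 0, -0.3], [0, 0, -10.4]],
    [[0, 0, -0.4], [0, 0, -10.4]],
    [[0, 0, -0.3], [0, 0, -10.4]],
    [[0, 0, 0], [0, 0, 0]]
  ]
}}

```text
time_s: 56.12
tcp_pos: [346.6, 317.6, 52.8]
orientation: [0.466, 3.106, 0.001]
ft_force: [0.7, -0.3, 5.2]
grip_width: 58.5
grasp_force: 42.0
```

{"name": "jog_arm", "arguments": {
  "series": [
    [[0, 0, -0.4], [0, 0, -10.4]],
    [[0, 0, -0.4], [0, 0, -10.4]],
    [[0, 0, -0.3], [0, 0, -10.4]],
    [[0, 0, -0.4], [0, 0, -10.4]],
    [[0, 0, -0.4], [0, 0, -10.4]],
    [[0, 0, -0.3], [0, 0, -10.4]],
    [[0, 0, -0.4], [0, 0, -10.4]],
    [[0, 0, -0.3], [0, 0, -10.4]],
    [[0, 0, -0.4], [0, 0, -10.4]],
    [[0, 0, -0.3], [0, 0, -10.4]],
    [[0, 0, -0.4], [0, 0, -10.4]],
    [[0, 0, -0.4], [0, 0, -10.4]]
  ]
}}

```text
time_s: 57.62
tcp_pos: [346.5, 317.5, 57.1]
orientation: [-2.539, 1.85, -0.0]
ft_force: [-0.2, -0.7, 2.0]
grip_width: 57.8
grasp_force: 42.2
```

{"name": "jog_arm", "arguments": {
  "series": [
    [[0, 0, -0.2], [0, 0, -5]],
    [[0, 0, 0], [0, 0, 0]],
    [[0, 0, -1], [0, 0, 0]],
    [[0, 0, -1.5], [0, 0, 0]],
    [[0, 0, 0], [0, 0, 0]]
  ]
}}

```text
time_s: 58.25
tcp_pos: [346.4, 317.6, 59.7]
orientation: [-2.616, 1.739, -0.0]
ft_force: [-0.1, -0.2, -0.2]
grip_width: 58.4
grasp_force: 42.8
```

```bash
python3 st.py;python3 acc.py 73
```

```text
t 58.5 tcp [346.3 317.5  59.6] f [ 0.2 -0.2 -0.6] T [0.01 0.02 0.02] w 57.7 q6 -164.0
side lid top centroid [ 469.  -163.9] 211
  plate [ 466.7 -166.6] [156. 161.]
top lid top centroid [ 463.1 -161.7] 321
  plate [ 462.6 -171.3] [202. 232.]
```

{"name": "jog_arm", "arguments": {
  "series": [
    [[0, 0, -2], [0, 0, 0]],
    [[0, 0, -3], [0, 0, 0]],
    [[0, 0, -5], [0, 0, 0]],
    [[0, 0, -20], [0, 0, 0]],
    [[0, 0, -35], [0, 0, 0]],
    [[0, 0, -25], [0, 0, 0]],
    [[0, 0, 0], [0, 0, 0]]
  ]
}}

```text
time_s: 59.48
tcp_pos: [347.3, 318.3, 151.4]
orientation: [-2.614, 1.736, -0.002]
ft_force: [-0.1, 0.4, -1.4]
grip_width: 58.0
grasp_force: 43.0
```

```bash
python3 st.py; python3 plan.py 463.4 -164.8 150 90 45
```

```text
t 59.7 tcp [346.2 317.4 149.3] f [-0.5  0.2 -0.7] T [-0.02 -0.01 -0.01] w 58.1 q6 -164.0
t 59.7 now [345.9 317.2 148.8] rel 164.0 w 58.1 f [-0.8  0.6 -0.4] end [ 463.4 -164.8  150. ]
[[[31.9,-11.7,-0.1],[0.1,0.0,5.4]],[[31.7,-12.5,0.0],[0.0,0.0,9.0]],[[30.7,-15.1,-0.1],[0.0,0.0,9.1]],[[29.4,-17.8,-0.1],[0.0,0.0,9.1]],[[27.8,-20.3,0.0],[0.0,0.0,9.1]],[[26.0,-22.7,-0.1],[0.0,0.0,9.0]],[[24.1,-24.9,-0.1],[0.0,0.0,9.1]],[[21.9,-27.0,0.0],[0.0,0.0,9.1]],[[19.5,-28.8,-0.1],[0.0,0.0,9.1]],[[17.1,-30.6,-0.1],[0.0,0.0,9.0]],[[14.4,-31.9,0.0],[0.0,0.0,9.1]],[[11.7,-33.2,-0.1],[0.0,0.0,9.1]]]
[[[8.8,-34.2,-0.1],[0.0,0.0,9.1]],[[5.8,-34.9,0.0],[0.0,0.0,9.0]],[[2.8,-35.4,-0.1],[0.0,0.0,9.1]]]
```

{"name": "jog_arm", "arguments": {
  "series": [
    [[32, -11.5, 0], [0, 0, 7]],
    [[31.5, -12.5, 0], [0, 0, 9]],
    [[30.5, -15, 0], [0, 0, 9]],
    [[29.5, -18, 0], [0, 0, 9]],
    [[28, -20.5, 0], [0, 0, 9]],
    [[26, -22.5, 0], [0, 0, 9]],
    [[24, -25, 0], [0, 0, 9]],
    [[22, -27, 0], [0, 0, 9]],
    [[19.5, -29, 0], [0, 0, 9]],
    [[17, -30.5, 0], [0, 0, 9]],
    [[14.5, -32, 0], [0, 0, 9]],
    [[11.5, -33, 0], [0, 0, 9]]
  ]
}}

```text
time_s: 61.22
tcp_pos: [476.0, -64.2, 148.8]
orientation: [0.179, -3.135, -0.0]
ft_force: [0.4, 0.6, 0.1]
grip_width: 58.0
grasp_force: 43.0
```

{"name": "jog_arm", "arguments": {
  "series": [
    [[9, -34, 0], [0, 0, 9]],
    [[6, -35, 0], [0, 0, 9]],
    [[0, 0, 0], [0, 0, 0]]
  ]
}}

```text
time_s: 61.6
tcp_pos: [463.5, -134.4, 148.8]
orientation: [-0.313, -3.125, -0.0]
ft_force: [-0.2, 0.5, 0.2]
grip_width: 58.1
grasp_force: 43.0
```

```bash
python3 st.py; python3 plan.py 463.4 -164.8 150 90 45
```

```text
t 61.9 tcp [ 463.9 -132.4  149.1] f [ 0.4  0.3 -0.7] T [-0.   -0.02 -0.02] w 58.1 q6 -98.4
t 61.9 now [ 464.2 -131.9  149.3] rel 98.4 w 58.1 f [ 0.8  0.1 -1.2] end [ 463.4 -164.8  150. ]
[[[-3.0,-16.1,-0.3],[0.0,0.0,2.5]],[[-3.2,-16.2,-0.4],[0.0,0.0,6.0]]]
```

{"name": "jog_arm", "arguments": {
  "series": [
    [[-3, -16, 0], [0, 0, 2.5]],
    [[-3, -16, 0], [0, 0, 6]],
    [[0, 0, 30], [0, 0, 0]],
    [[0, 0, 20], [0, 0, 0]],
    [[0, 0, 15], [0, 0, 0]],
    [[0, 0, 8], [0, 0, 0]],
    [[0, 0, 0], [0, 0, 0]],
    [[0, 0, 0], [0, 0, 0]]
  ]
}}

```text
time_s: 62.85
tcp_pos: [463.6, -165.4, 77.1]
orientation: [0.537, 3.095, -0.0]
ft_force: [-0.3, -0.5, -0.7]
grip_width: 58.3
grasp_force: 43.1
```

```bash
python3 st.py; python3 plan.py 463.4 -164.8 69 92 45
```

```text
t 63.1 tcp [ 463.5 -165.3   77.1] f [-0.1 -0.1 -0.5] T [ 0.01 -0.    0.01] w 58.0 q6 -93.5
t 63.1 now [ 463.4 -165.3   77. ] rel 93.5 w 58.0 f [-0.6 -0.2  0.7] end [ 463.4 -164.8   69. ]
[[[0.2,0.5,8.0],[0.0,0.0,-2.1]]]
```

{"name": "jog_arm", "arguments": {
  "series": [
    [[0, 0.4, 4], [0, 0, 0]],
    [[0, 0, 2.5], [0, 0, 0]],
    [[0, 0, 1], [0, 0, 0]],
    [[0, 0, 0], [0, 0, 0]],
    [[0, 0, 0], [0, 0, 0]]
  ]
}}

```text
time_s: 63.72
tcp_pos: [463.4, -164.8, 69.1]
orientation: [-0.537, -3.095, 0.0]
ft_force: [0.7, -0.5, -0.3]
grip_width: 58.0
grasp_force: 43.1
```

```bash
python3 st.py
```

```text
t 64.0 tcp [ 463.4 -164.9   69.2] f [ 0.  -0.3 -0.8] T [ 0.   -0.02  0.01] w 57.6 q6 -93.4
```

{"name": "jog_arm", "arguments": {
  "series": [
    [[0, 0, 0.8], [0, 0, 0]],
    [[0, 0, 0], [0, 0, 0]],
    [[0, 0, 0], [0, 0, 0]]
  ]
}}

```text
time_s: 64.35
tcp_pos: [463.4, -164.9, 68.4]
orientation: [0.537, 3.095, -0.0]
ft_force: [0.5, 0.2, 0.7]
grip_width: 58.1
grasp_force: 43.8
```

```bash
python3 st.py
```

```text
Traceback (most recent call last):
  File "st.py", line 3, in <module>
    for _ in range(5): cam('top'); L.append(read_state())
                       ~~~^^^^^^^
  File "h.py", line 5, in cam
    c=read_camera(n); c['f']=200/np.tan(np.radians(c['fov_y']/2)); return c
ValueError: 200 camera calls are used up
```

Camera calls are used up, so I'm relying on force from here; contact is just starting.

{"name": "jog_arm", "arguments": {
  "series": [
    [[0, 0, 0.3], [0, 0, 0]],
    [[0, 0, 0], [0, 0, 0]],
    [[0, 0, 0], [0, 0, 0]]
  ]
}}

```text
time_s: 64.88
tcp_pos: [463.4, -164.8, 68.1]
orientation: [0.537, 3.095, -0.0]
ft_force: [-0.2, 0.3, 4.4]
grip_width: 58.1
grasp_force: 45.6
```

Contact is exactly 26 mm above the last one, so the stack is sound. Release and retreat.

{"name": "jog_arm", "arguments": {
  "series": [
    [[0, 0, 0], [0, 0, 0]],
    [[0, 0, 0], [0, 0, 0]],
    [[0, 0, 0], [0, 0, 0]],
    [[0, 0, 0], [0, 0, 0]],
    [[0, 0, -10], [0, 0, 0]],
    [[0, 0, -30], [0, 0, 0]],
    [[0, 0, -40], [0, 0, 0]],
    [[0, 0, -40], [0, 0, 0]],
    [[0, 0, -20], [0, 0, 0]],
    [[0, 0, 0], [0, 0, 0]],
    [[0, 0, 0], [0, 0, 0]]
  ],
  "fingers": 1
}}

```text
time_s: 66.25
tcp_pos: [463.0, -164.7, 207.7]
orientation: [-0.537, -3.095, -0.0]
ft_force: [0.4, 0.3, -0.6]
grip_width: 85.4
grasp_force: 0.0
```

```bash
python3 -c "
from rig import *
s=read_state();print(s['tcp_pos'],s['grip_width'],s['ft_force'])"
```

```text
[ 462.95277304 -164.67187043  207.6806252 ] 85.3874471098139 [ 0.35310281  0.25340652 -0.55421211]
```

```bash
python3 -c "
from rig import *
print(sign_off())"
```

```text
the job is handed in; nothing more can be done
None
```

The mat is flat in the middle of the plate, with all three red lids unscrewed and stacked right way up on it, and I have handed the job in at about 66 s. Camera calls ran out before the last lid was released, so only contact force and height confirm that placement, and I took no final look at the shaker, herb jar and timer, which the arm was never sent near.

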